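# Pack the transit case, walk its sticky shutter shut and scan it out

## Task

Lay every capped orange tube that lies loose on the table before you (two to four; not those in the crates or out of reach at the far left) in the open compartment of the transit case. Then slide the clear shutter fully shut and square by pushing its two orange tabs in turn, away from you, a little at a time: it racks on its sticky track, so never let one tab get more than 25 mm ahead of the other. With the case shut, take the scanner from its cradle, hold it still for a good second square to the middle of the barcode on the sloped plate about 10 cm away, and stand it back in its cradle; leave the white block of standing tubes where it is.

Things in the scene. Friction and masses are not known exactly. Their poses are not given: they have to be found in the camera images.
- case: Fixed transit case, 300 mm long (its x, which points away from the robot, from -155 to +145 mm), 170 mm wide (its y), origin under its middle at table height. Far half: open compartment, inside x +5 to +135 mm, y -75 to +75 mm, floor 8 mm and rim 70 mm above the table. Near half: solid blue housing, over which the shutter is parked when open. The side walls, 10 mm thick, carry the rails at 64 to 70 mm height.
- label: Barcode label (black bars on white, 44 x 74 mm) on a plate 60 x 100 mm fixed at the far end of the case, its centre 100 mm above the table, sloped so that it faces up and back to the robot. Origin: centre of the label's face; its z axis is the outward normal (0.52 rad from vertical), y runs across the plate.
- end_left (a joint): How far (m) the left (+y) end of the shutter, at the line of its tab, has been slid along the case's +x: 0 open (tab centre at x = -90 mm on the case), 0.140 fully shut at its stop (+50 mm). Each end rides on its own sticky shoe and stays where it is left: about 4 N moves the left, 8 N the right. A push on one tab moves that end alone; the shutter pivots about the other.
- end_right (a joint): The same for the right (-y) end. The shutter is a clear plate 140 x 178 x 5 mm, its top 76 mm above the table.
- skew (a joint): How far the shutter is skewed on the case, rad, positive counter-clockwise from above (the right tab ahead): the lead of one tab over the other is 130 mm times this (25 mm at 0.192).
- tab_left (a point): Centre of the left (+y) orange push tab that stands up from the shutter: 10 mm thick along the shutter's x, 36 mm wide, from 76 to 104 mm above the table (centre 90 mm). Tabs are 130 mm apart. The axes are the shutter's: +x is the way to shut.
- tab_right (a point): Centre of the right (-y) orange push tab, same size.
- cradle: Fixed black cradle, 86 x 86 mm foot with an upright rectangular pocket, inside 56 mm (x) by 48 mm (y), floor 8 mm and rim 52 mm above the table. Origin under its middle at table height.
- scanner_grip (a point): Centre of the grip of the wand scanner: black handle 30 mm (x) by 24 mm (y), from 52 to 162 mm above the scanner's foot, over a yellow head 44 (x) x 36 (y) x 52 mm; 0.15 kg. This point is 125 mm above the foot. It stands head down in the cradle (foot 8 mm above the table); the window is the underside of the head and it looks along the scanner's -z.
- scanner_window (a point): Centre of the scanner's window (its foot), 125 mm below scanner_grip on the scanner's axis; the beam leaves along -z.
- tube_a_centre (a point): Centre of a loose capped orange tube, 98 mm long along its y, tapered, 20 mm across, lying on the table left of the cradle (centre 10 mm high); it may roll, and may be absent (None). A fixed grey crate stands behind: its rim is 175 mm high and covers x from 500 mm on, y from -171 to +229 mm; another begins at y = +470 mm.
- tube_b_centre (a point): As tube_a.
- tube_c_centre (a point): As tube_a.
- tube_d_centre (a point): As tube_a.
- tubestand: White drilled block 66 x 66 x 36 mm with three orange tubes standing in it (102 mm high in all), on the table right of the case: to be left alone. Origin under its middle.

How it is judged:
On the way, in this order (a step that is already met when the one before it is completed fails the run):
1. every tube present lies in the case's compartment (x of tube_a_centre in the frame of case between 0.003 and 0.137 m and y of tube_a_centre in the frame of case between -0.077 and 0.077 m and height (world z) of each of tube_a_centre, tube_b_centre, tube_c_centre, tube_d_centre below 0.07 m and x of tube_b_centre in the frame of case between 0.003 and 0.137 m and y of tube_b_centre in the frame of case between -0.077 and 0.077 m and x of tube_c_centre in the frame of case between 0.003 and 0.137 m and y of tube_c_centre in the frame of case between -0.077 and 0.077 m and x of tube_d_centre in the frame of case between 0.003 and 0.137 m and y of tube_d_centre in the frame of case between -0.077 and 0.077 m), for 0.2 s.
2. the shutter is fully shut and square over the tubes (all of step 1 and value of joint each of end_left, end_right above 0.131 m), for 0.2 s.
3. the scanner, 50 to 150 mm off and within 0.3 rad of square, looks at the middle of the label (within 15 mm) for 0.8 s (x of label in the frame of scanner_window between -0.015 and 0.015 m and y of label in the frame of scanner_window between -0.015 and 0.015 m and z of label in the frame of scanner_window between -0.15 and -0.05 m and angle between the z axis of label and the z axis of scanner_window, either way round below 0.3 rad and value of joint each of end_left, end_right above 0.131 m), for 0.8 s.
At the end, for the whole second after the job is handed in: All tubes present lie in the compartment, both ends of the shutter are within 9 mm of their stops (joints above 0.131 m), and the scanner stands upright on the floor of its cradle (all of step 2 and horizontal distance between scanner_window and cradle below 0.012 m and height (world z) of scanner_window below 0.018 m and angle between scanner_window's own z axis and vertical below 0.15 rad); the robot touches nothing.
It fails at once if one tab more than 25 mm ahead of the other (skew over 0.192 rad) (value of joint skew above 0.192 rad or value of joint skew below -0.192 rad).
It fails at once if the white block of standing tubes moved more than 30 mm (distance of tubestand from where it was at the start of the episode above 0.03 m).
Of tube_a, tube_b, tube_c, tube_d only 2 to 4 are there at a start; the rules pass over those that are not, and their reading is None.
At some moment in a run one of tube_a, tube_b, tube_c, tube_d may be knocked a few centimetres aside while the robot is not near it.
It also fails if it takes over 210 s, if anything falls off the work surface, if the arm or the gripper's body presses on something with over 40 N, if the wrist force passes 120 N, or if a joint passes its speed limit or range.

## Robot

A 6-joint arm with a two-finger parallel gripper is mounted at the origin on a cart in front of the work surface, level with it; the furniture and walls round the work are solid. World frame = base frame: x ahead of the robot, y to its left, z up, the work surface at z = 0. Lengths are in m, angles in rad, forces in N, time in s.
With the tool pointing down it reaches from about 0.4 to 0.925 m from the base axis. Payload 3.4 kg.
Tool frame: the origin (TCP) lies midway between the tips of the shut fingers; the grasp point (between the pads) lies 19 mm behind it; z points along the fingers, y is the line along which they close (so a half turn about z gives the same grasp; the last joint's range is limited). The gripper opens to 85 mm and grips with 20 to 120 N. Pads are 22 mm wide; open, the fingers measure 114 mm over their backs; the gripper's body (76 mm by 85 mm) begins 54 mm behind the grasp point. The pads swing forward as they close: fully open they stand 13 mm farther back than shut.
Start: joints at [1.242, 0.307, 1.506, -0, 1.328, -0.073], TCP at [0.146, 0.556, 0.231] pointing down, gripper open.
Joint ranges: [-3.12, 3.12], [-1.05, 2.28], [0.14, 2.33], [-1.42, 4.57], [0.1, 2.73], [-2.68, 2.68]. Speed limits (rad/s): [2.57, 2.57, 3.14, 3.14, 3.14, 3.14].

## Interface

Orientations are given as a 3x3 rotation matrix whose columns are the frame's x, y, z axes.
In Python, from bench import robot, viewer gives the robot as it stands.
- The arm moves only by the tool play_rows, never from a script. Its argument "plan" is a list of rows, each a list of 7 numbers: the shift along the tool's x, y, z in m, then the turn, a rotation vector about the tool's x, y, z in degrees, then the opening, from 0 (shut) to 1 (fully open). A call has 1 to 20 rows; each row shifts and turns the commanded pose from where the row before left it, along the tool's axes as they then stand; what a row does not reach is not made up. A row lasts 1/12 s, in which the tool goes at most 41.7 mm and 7.16 degrees, less where a joint would pass 70% of its speed; a pose out of reach is approached as far as the arm can. A call is refused whole if a number of a shift passes 0.0417 or a number of a turn 7.16, either way. A call with a gripper value outside its range is refused whole. The fingers move at their own pace and stop on an object; "force" is the grip in N (left out, the last holds). Time passes only in rows, so rows that do not move let the fingers close. It gives the time, the measured TCP pose, the force, the opening and the grip force at its end, in the units of the state.
- robot.read_state(): the state, without advancing time (a new reading comes with each control period).
- viewer.grab_frame(name): name is "side" or "top"; returns the picture (480x640x3 uint8, red, green, blue); there is no depth.
- viewer.calibration(name): a dict with "fx", "fy", "cx", "cy" (pixels), "R" (3x3) and "t" (3): a world point X has camera coordinates R X + t. Camera axes: x right, y down, z forward; pixel columns grow to the right and rows downward; lengths in m; the calibration is good to about 2 mm. A picture is of the moment at which its call begins. calibration takes no time and is no camera call.
- robot.sign_off(): hands the job in; it is judged then, once.
The state is a dict: "t": time; "joint_positions": joint angles; "qvel": joint speeds; "joint_torque": joint torques, N m; "eef_pos": TCP position; "tool_rot": TCP orientation; "wrist_force": force on the tool from outside, world axes, zero at the start; "moment": the same for the moment, N m; "finger_gap": finger opening in m; "finger_force": force on a finger pad.
Only numpy, scipy, OpenCV 4.12 (cv2) and the standard library are available. Lean on these libraries where they do the work, as an engineer would, in place of code of your own. Each camera call takes 0.05 s, during which the arm holds its last target. There are 200 camera calls.

## Working session

There is one attempt and no reset: what is moved stays moved. The work goes in short steps, Python scripts to look and compute and a tool call to move; the robot and the scene stay as the last step left them, time stands still between calls to the robot, and variables do not carry over. Pictures are saved under pics/ and viewed, at most 14 in all, crops included, and the job is handed in when it is done.

Besides the shell and the picture viewer there is one more tool, called after ">>>" by a JSON object that holds its "fn" and its "kwargs", one argument or row to a line. play_rows: Moves the arm, as the interface text tells. Its arguments: {"type":"object","properties":{"plan":{"type":"array"},"force":{"type":"number"}},"required":["plan"]}

```bash
mkdir -p pics; ls; python3 - <<'E'
from bench import robot, viewer
import cv2
for n in("side","top"):
    f=viewer.grab_frame(n); cv2.imwrite(f"pics/{n}0.png",f[:,:,::-1]); print(n,viewer.calibration(n))
s=robot.read_state(); print(s)
E
```

```text
pics
side {'fx': 590.6540821123604, 'fy': 590.6540821123604, 'cx': 329.90658515585903, 'cy': 237.55445891304907, 'R': array([[-0.95509137, -0.29549883, -0.02192995],
       [-0.17486611,  0.62184265, -0.76336987],
       [ 0.23921188, -0.72525317, -0.64558928]]), 't': array([0.49536373, 0.19705535, 1.39707626])}
top {'fx': 526.7533399939458, 'fy': 526.7533399939458, 'cx': 322.7283699816586, 'cy': 236.56475517857612, 'R': array([[ 0.02556494, -0.99962113,  0.0101996 ],
       [-0.98401834, -0.02696186, -0.1760141 ],
       [ 0.17622241, -0.0055368 , -0.9843348 ]]), 't': array([-0.08926145,  0.54947335,  1.67074642])}
{'t': 0.1, 'joint_positions': array([ 1.24153523e+00,  3.07480380e-01,  1.50754183e+00, -3.16481716e-05,
        1.32840688e+00, -7.35210045e-02]), 'qvel': array([-1.31187914e-04, -1.05274547e-03, -4.60600282e-03, -5.46028264e-04,
       -4.64167226e-05,  2.32498214e-03]), 'joint_torque': array([ 8.65607926e-04, -4.58539474e+01, -2.52608836e+01, -1.49490111e-04,
        5.75130878e-03,  3.18448116e-06]), 'eef_pos': array([0.14529524, 0.55568945, 0.23048371]), 'tool_rot': array([[-9.67478244e-01,  2.52953608e-01, -5.64727211e-04],
       [ 2.52954217e-01,  9.67476671e-01, -1.74771788e-03],
       [ 1.04268858e-04, -1.83372916e-03, -9.99998313e-01]]), 'wrist_force': array([-0.05460028, -0.12148674,  0.18155699]), 'moment': array([0.03911503, 0.0111567 , 0.06117048]), 'finger_force': 0.0, 'finger_gap': 0.08528996171048223}
```

View pics/top0.png

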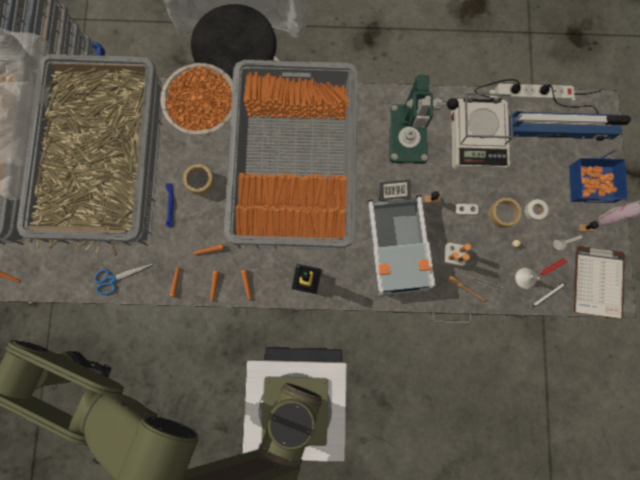

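View pics/side0.png

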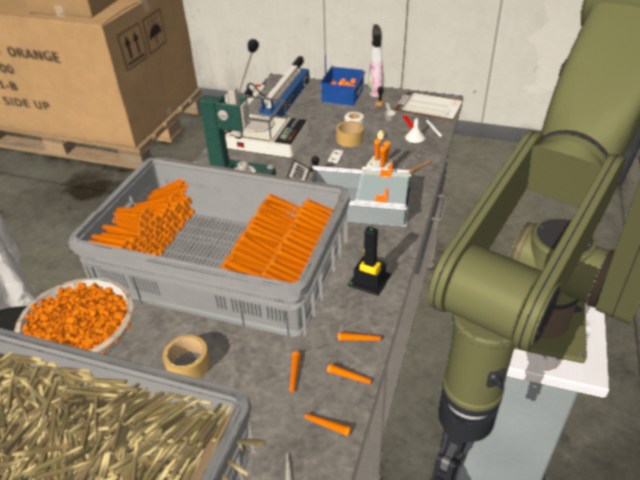

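```bash
cat > h.py <<'E'
import numpy as np, cv2
from bench import robot, viewer
C={n:viewer.calibration(n) for n in("side","top")}
def p2w(n,u,v,z):
    c=C[n]; d=c["R"].T@np.array([(u-c["cx"])/c["fx"],(v-c["cy"])/c["fy"],1]); o=-c["R"].T@c["t"]
    return o+d*(z-o[2])/d[2]
def w2p(n,X):
    c=C[n]; q=c["R"]@np.asarray(X,float)+c["t"]; return np.array([c["fx"]*q[0]/q[2]+c["cx"],c["fy"]*q[1]/q[2]+c["cy"]])
def omask(f):
    h=cv2.cvtColor(f,cv2.COLOR_RGB2HSV); return cv2.inRange(h,(4,150,90),(17,255,255))
def blobs(n,f,z,roi=None,amin=15):
    m=omask(f); k,l,st,ce=cv2.connectedComponentsWithStats(m); out=[]
    for i in range(1,k):
        if st[i,4]<amin: continue
        ys,xs=np.nonzero(l==i); W=np.array([p2w(n,x,y,z)[:2] for x,y in zip(xs,ys)])
        c=W.mean(0)
        if roi and not(roi[0]<c[0]<roi[1] and roi[2]<c[1]<roi[3]): continue
        w,v=np.linalg.eigh(np.cov(W.T)); a=v[:,1]; pr=(W-c)@a
        mid=c+a*(pr.max()+pr.min())/2
        # taper: positive skew sign = where blob is thin
        out.append((mid.round(4),round(float(np.arctan2(a[1],a[0])),3),round(float(np.ptp(pr)),3),int(st[i,4]),round(float(w[0])**.5*3.46,4)))
    return out
E
python3 - <<'E'
from h import *
t=viewer.grab_frame("top"); s=viewer.grab_frame("side")
for n,f in(("top",t),("side",s)):
    print(n)
    for b in blobs(n,f,.01,(.3,.62,-.5,.75)): print(b,w2p(n,[*b[0],.01]).round())
cr=lambda f,x0,y0,x1,y1,k:cv2.resize(f[y0:y1,x0:x1],None,fx=k,fy=k,interpolation=cv2.INTER_CUBIC)
a=cr(t,355,175,485,305,4.5); b=cr(s,260,140,440,300,3)
H=max(a.shape[0],b.shape[0]); pad=lambda i:cv2.copyMakeBorder(i,0,H-i.shape[0],0,0,0)
cv2.imwrite("pics/c1.png",a[:,:,::-1]);cv2.imwrite("pics/c2.png",cr(s,290,140,450,300,3.7)[:,:,::-1])
E
```

```text
top
(array([0.5038, 0.3043]), 1.816, 0.095, 113, 0.0137) [208. 250.]
(array([ 0.4712, -0.4139]), 0.924, 0.04, 79, 0.0281) [424. 265.]
(array([ 0.4559, -0.2801]), -2.724, 0.033, 82, 0.0297) [384. 269.]
(array([0.3955, 0.4068]), 3.009, 0.091, 114, 0.0136) [175. 282.]
(array([0.3875, 0.2785]), 3.073, 0.092, 113, 0.0134) [214. 285.]
(array([0.3934, 0.1718]), -2.898, 0.094, 114, 0.0133) [246. 284.]
side
(array([ 0.4665, -0.3786]), 1.393, 0.064, 86, 0.0302) [384. 195.]
(array([0.3949, 0.1741]), -2.917, 0.097, 298, 0.0215) [359. 337.]
(array([0.506 , 0.3057]), 1.824, 0.109, 284, 0.0158) [294. 371.]
(array([0.3891, 0.2805]), 3.024, 0.102, 315, 0.0199) [349. 374.]
(array([0.398 , 0.4086]), 3.042, 0.098, 372, 0.0184) [327. 423.]
```

View pics/c1.png

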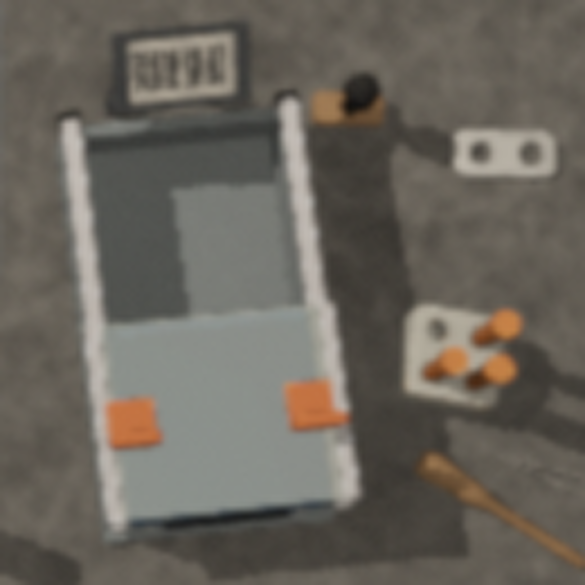

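View pics/c2.png

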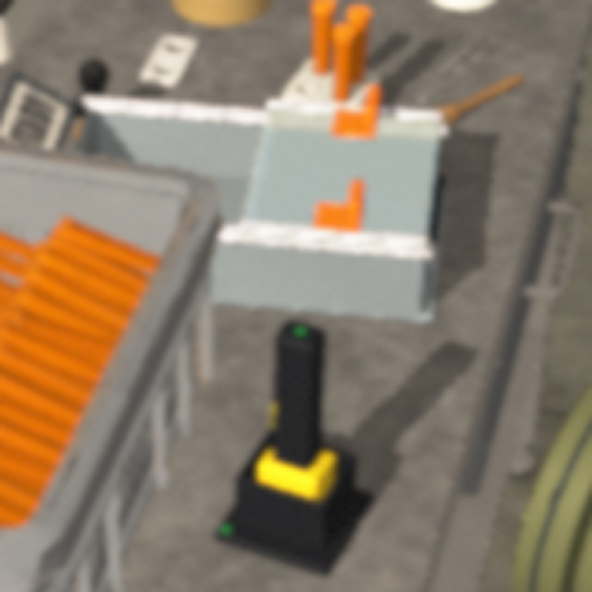

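```bash
cat > fit.py <<'E'
from h import *
from scipy.optimize import least_squares
loc={'LN':(-.155,.08,.07),'RN':(-.155,-.08,.07),'LF':(.145,.08,.07),'RF':(.145,-.08,.07),'LAB':None}
ob=[('top','LF',(370.6,201.2)),('top','LN',(381.2,292.3)),('top','RF',(419.4,196.6)),('top','RN',(432.3,285.8)),
('side','LN',(406.8,207)),('side','RN',(410.8,174.3)),('side','RF',(313,167.8))]
def X(p,l): c,s=np.cos(p[2]),np.sin(p[2]); return np.array([p[0]+c*l[0]-s*l[1],p[1]+s*l[0]+c*l[1],l[2]])
def f(p,o=ob): return np.concatenate([w2p(n,X(p,loc[k]))-q for n,k,q in o])
if __name__=="__main__":
    for o in(ob,ob[:4]):
        r=least_squares(f,[.5,-.35,0],kwargs=dict(o=o),loss='soft_l1'); print(r.x.round(4),r.fun.reshape(-1,2).round(1).tolist())
    p=r.x
    print("label top",p2w('top',395.7,190.1,.1),"side",p2w('side',290+35/3.7,140+115/3.7,.1))
    print("tabtop L",p2w('top',355+133/4.5,175+423/4.5,.09),"R",p2w('top',355+315/4.5,175+405/4.5,.09))
    print("scanner top side",p2w('side',290+300/3.7,140+330/3.7,.17))
    t=viewer.grab_frame("top"); h=cv2.cvtColor(t,cv2.COLOR_RGB2HSV)
    cv2.imwrite("pics/c3.png",cv2.resize(t[255:300,285:330],None,fx=10,fy=10,interpolation=cv2.INTER_CUBIC)[:,:,::-1])
E
python3 fit.py
```

```text
[ 0.5381 -0.3249  0.1254] [[-0.2, -0.7], [0.2, -0.2], [-0.5, -0.7], [-1.0, 1.3], [0.7, -0.7], [0.8, -0.3], [-0.5, -1.7]]
[ 0.5375 -0.3261  0.1291] [[0.1, -0.4], [0.7, 0.1], [-0.3, -0.6], [-0.4, 1.4]]
label top [ 0.70105554 -0.30559755  0.1       ] side [ 0.70474628 -0.30805712  0.1       ]
tabtop L [ 0.44574146 -0.27215193  0.09      ] R [ 0.46187974 -0.40010326  0.09      ]
scanner top side [ 0.41919115 -0.02229072  0.17      ]
```

View pics/c3.png

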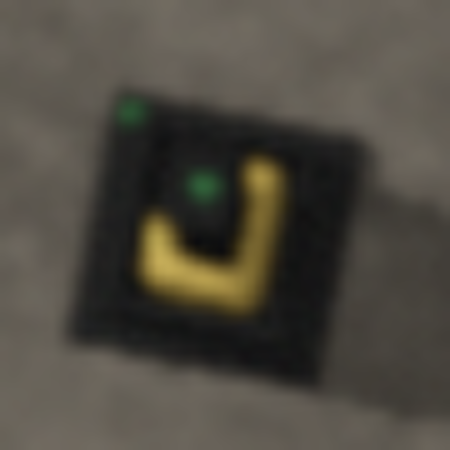

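```bash
cat > plan.py <<'E'
from h import *
from scipy.spatial.transform import Rotation as Ro
def down(a): # y-axis angle a, tool down
    c,s=np.cos(a),np.sin(a); return np.array([[-s,c,0],[c,s,0],[0,0,-1.]])
class P:
    def __init__(q,pos=None,rot=None):
        s=robot.read_state(); q.p=np.array(s["eef_pos"] if pos is None else pos,float); q.R=np.array(s["tool_rot"] if rot is None else rot); q.n=0
        print("t",round(s["t"],2),"pos",s["eef_pos"].round(4),"z",s["tool_rot"][:,2].round(3),"ya",round(float(np.arctan2(s["tool_rot"][1,1],s["tool_rot"][0,1])),3),"gap",round(s["finger_gap"],4),"F",s["wrist_force"].round(1),"ff",round(s["finger_force"],1),"j",s["joint_positions"].round(2))
    def emit(q,d,w,n,g):
        d=np.round(d,4);w=np.round(w,2); q.n+=n
        print(f" {n} x",[*map(float,d),*map(float,w),g])
        for _ in range(n): q.p=q.p+q.R@d; q.R=q.R@Ro.from_rotvec(w,degrees=True).as_matrix()
    def rot(q,R,g,step=6.5,pos=None):
        w=Ro.from_matrix(q.R.T@R).as_rotvec(degrees=True); n=max(1,int(np.ceil(abs(w).max()/step)))
        # optional straight move during the turn is not constant in tool axes unless along the turn axis
        d=np.zeros(3) if pos is None else q.R.T@(np.array(pos)-q.p)/n
        q.emit(d,w/n,n,g); return q
    def go(q,pos,g,step=.035):
        d=q.R.T@(np.array(pos)-q.p); n=max(1,int(np.ceil(np.linalg.norm(d)/step-.01))); q.emit(d/n,[0,0,0],n,g); return q
    def wait(q,n,g): q.emit([0,0,0],[0,0,0],n,g); return q
    def end(q): print("rows",q.n,"->",q.p.round(4)); return q
E
python3 - <<'E'
from plan import *
a=P(); t=np.array([.397,.4075]); ang=np.pi/2+3.02-np.pi
a.rot(down(ang),1).go([*t,.13],1).go([*t,.06],1).end()
E
```

```text
t 0.25 pos [0.1454 0.556  0.2309] z [-0.    -0.001 -1.   ] ya 1.315 gap 0.0856 F [-1.  -1.3 -0.2] ff 0.0 j [ 1.24  0.31  1.51  0.    1.33 -0.07]
 2 x [0.0, 0.0, 0.0, -0.03, -0.0, -3.84, 1]
 9 x [-0.0298, -0.013, 0.0112, 0.0, 0.0, 0.0, 1]
 2 x [0.0002, 0.0001, 0.035, 0.0, 0.0, 0.0, 1]
rows 13 -> [0.397  0.4076 0.06  ]
```

>>> {"fn": "play_rows", "kwargs": {
  "plan": [
    [0,0,0,0,0,-3.84,1],
    [0,0,0,0,0,-3.84,1],
    [-0.0298,-0.013,0.0112,0,0,0,1],
    [-0.0298,-0.013,0.0112,0,0,0,1],
    [-0.0298,-0.013,0.0112,0,0,0,1],
    [-0.0298,-0.013,0.0112,0,0,0,1],
    [-0.0298,-0.013,0.0112,0,0,0,1],
    [-0.0298,-0.013,0.0112,0,0,0,1],
    [-0.0298,-0.013,0.0112,0,0,0,1],
    [-0.0298,-0.013,0.0112,0,0,0,1],
    [-0.0298,-0.013,0.0112,0,0,0,1],
    [0,0,0.035,0,0,0,1],
    [0,0,0.035,0,0,0,1],
    [0,0,0,0,0,0,1],
    [0,0,0,0,0,0,1],
    [0,0,0,0,0,0,1]
  ],
  "force": 40
}}

```text
t: 1.58
eef_pos: [0.3978, 0.4083, 0.0615]
tool_rot: [[-0.993, 0.121, 0.001], [0.121, 0.993, 0.001], [-0.001, 0.001, -1.0]]
wrist_force: [-0.0, -0.5, -0.6]
finger_gap: 0.0853
finger_force: 0.0
```

```bash
python3 - <<'E'
from plan import *
ya=np.pi/2+3.02-np.pi; cy=np.pi/2+.127
import fit
cp=[.538,-.325,.127]
a=P().go([.397,.4075,.004],1,.03).wait(3,0.1).wait(5,0.1)
a.go([.397,.4075,.244],.1,.035).end()
for y in(-.05,-.017,.017,.05): print(y,fit.X(cp,(.07,y,.05)).round(4))
E
```

```text
t 1.58 pos [0.3978 0.4083 0.0615] z [ 0.001  0.001 -1.   ] ya 1.449 gap 0.0853 F [-0.  -0.5 -0.6] ff 0.0 j [ 0.72  0.48  1.73  0.    0.94 -0.73]
 2 x [0.0004, -0.0005, 0.0287, 0.0, 0.0, 0.0, 1]
 3 x [0.0, 0.0, 0.0, 0.0, 0.0, 0.0, 0.1]
 5 x [0.0, 0.0, 0.0, 0.0, 0.0, 0.0, 0.1]
 7 x [-0.0, 0.0, -0.0343, 0.0, 0.0, 0.0, 0.1]
rows 17 -> [0.3968 0.4073 0.2442]
-0.05 [ 0.6138 -0.3657  0.05  ]
-0.017 [ 0.6096 -0.333   0.05  ]
0.017 [ 0.6053 -0.2993  0.05  ]
0.05 [ 0.6011 -0.2665  0.05  ]
```

>>> {"fn": "play_rows", "kwargs": {
  "plan": [
    [0,0,0.029,0,0,0,1],
    [0,0,0.029,0,0,0,1],
    [0,0,0,0,0,0,0.1],
    [0,0,0,0,0,0,0.1],
    [0,0,0,0,0,0,0.1],
    [0,0,0,0,0,0,0.1],
    [0,0,0,0,0,0,0.1],
    [0,0,0,0,0,0,0.1],
    [0,0,0,0,0,0,0.1],
    [0,0,-0.034,0,0,2,0.1],
    [0,0,-0.034,0,0,2,0.1],
    [0,0,-0.034,0,0,2,0.1],
    [0,0,-0.034,0,0,2,0.1],
    [0,0,-0.034,0,0,2,0.1],
    [0,0,-0.034,0,0,2,0.1],
    [0,0,-0.034,0,0,2,0.1],
    [0,0,0,0,0,0,0.1]
  ]
}}

```text
t: 3.0
eef_pos: [0.4007, 0.4104, 0.2492]
tool_rot: [[-0.933, 0.359, 0.011], [0.359, 0.933, 0.01], [-0.007, 0.014, -1.0]]
wrist_force: [1.6, 1.2, 0.8]
finger_gap: 0.0152
finger_force: 39.5
```

```bash
python3 - <<'E'
from plan import *
a=P().rot(down(1.698),.1).go([.6138,-.3657,.24],.1).end()
E
```

```text
t 3.0 pos [0.4007 0.4104 0.2492] z [ 0.011  0.01  -1.   ] ya 1.203 gap 0.0152 F [1.6 1.2 0.8] ff 39.5 j [ 0.72  0.28  1.49 -0.    1.35 -0.48]
 5 x [0.0, 0.0, 0.0, 0.13, 0.12, -5.67, 0.1]
 23 x [-0.0049, -0.0346, 0.0004, 0.0, 0.0, 0.0, 0.1]
rows 28 -> [ 0.6137 -0.3646  0.2398]
```

>>> {"fn": "play_rows", "kwargs": {
  "plan": [
    [0,0,0,0,0,-5.67,0.1],
    [0,0,0,0,0,-5.67,0.1],
    [0,0,0,0,0,-5.67,0.1],
    [0,0,0,0,0,-5.67,0.1],
    [0,0,0,0,0,-5.67,0.1],
    [-0.005,-0.035,0,0,0,0,0.1],
    [-0.005,-0.035,0,0,0,0,0.1],
    [-0.005,-0.035,0,0,0,0,0.1],
    [-0.005,-0.035,0,0,0,0,0.1],
    [-0.005,-0.035,0,0,0,0,0.1],
    [-0.005,-0.035,0,0,0,0,0.1],
    [-0.005,-0.035,0,0,0,0,0.1],
    [-0.005,-0.035,0,0,0,0,0.1],
    [-0.005,-0.035,0,0,0,0,0.1],
    [-0.005,-0.035,0,0,0,0,0.1],
    [-0.005,-0.035,0,0,0,0,0.1],
    [-0.005,-0.035,0,0,0,0,0.1],
    [-0.005,-0.035,0,0,0,0,0.1],
    [-0.005,-0.035,0,0,0,0,0.1],
    [-0.005,-0.035,0,0,0,0,0.1]
  ]
}}

```text
t: 4.67
eef_pos: [0.5391, -0.1052, 0.2408]
tool_rot: [[-0.992, -0.128, 0.001], [-0.128, 0.992, -0.0], [-0.0, -0.0, -1.0]]
wrist_force: [0.8, 1.0, 0.9]
finger_gap: 0.0156
finger_force: 39.5
```

>>> {"fn": "play_rows", "kwargs": {
  "plan": [
    [-0.005,-0.035,0,0,0,0,0.1],
    [-0.005,-0.035,0,0,0,0,0.1],
    [-0.005,-0.035,0,0,0,0,0.1],
    [-0.005,-0.035,0,0,0,0,0.1],
    [-0.005,-0.035,0,0,0,0,0.1],
    [-0.005,-0.035,0,0,0,0,0.1],
    [-0.005,-0.035,0,0,0,0,0.1],
    [-0.005,-0.02,0,0,0,0,0.1],
    [0,0,0,0,0,0,0.1],
    [0,0,0,0,0,0,0.1],
    [0,0,0,0,0,0,0.1]
  ]
}}

```text
t: 5.58
eef_pos: [0.6123, -0.3603, 0.2401]
tool_rot: [[-0.992, -0.128, -0.001], [-0.128, 0.992, 0.001], [0.001, 0.001, -1.0]]
wrist_force: [0.8, 0.3, -0.4]
finger_gap: 0.0156
finger_force: 39.5
```

```bash
python3 - <<'E'
from plan import *
a=P().go([.6138,-.3657,.12],.1).go([.6138,-.3657,.03],.1).wait(2,.1).wait(3,.4).end()
E
```

```text
t 5.58 pos [ 0.6123 -0.3603  0.2401] z [-0.001  0.001 -1.   ] ya 1.699 gap 0.0156 F [ 0.8  0.3 -0.4] ff 39.5 j [-0.59  0.49  1.18  0.    1.47 -2.29]
 4 x [-0.0002, -0.0014, 0.03, 0.0, 0.0, 0.0, 0.1]
 3 x [-0.0001, -0.0001, 0.03, 0.0, 0.0, 0.0, 0.1]
 2 x [0.0, 0.0, 0.0, 0.0, 0.0, 0.0, 0.1]
 3 x [0.0, 0.0, 0.0, 0.0, 0.0, 0.0, 0.4]
rows 12 -> [ 0.6139 -0.3658  0.0301]
```

>>> {"fn": "play_rows", "kwargs": {
  "plan": [
    [0,0.0005,0.03,0,0,0,0.1],
    [0,0.0005,0.03,0,0,0,0.1],
    [0,0.0005,0.03,0,0,0,0.1],
    [0,0.0005,0.03,0,0,0,0.1],
    [0,0,0.03,0,0,0,0.1],
    [0,0,0.03,0,0,0,0.1],
    [0,0,0.03,0,0,0,0.1],
    [0,0,0,0,0,0,0.1],
    [0,0,0,0,0,0,0.1],
    [0,0,0,0,0,0,0.3],
    [0,0,0,0,0,0,0.3],
    [0,0,0,0,0,0,0.3],
    [0,0,0,0,0,0,0.3],
    [0,0,-0.03,0,0,0,0.3],
    [0,0,-0.03,0,0,0,0.3],
    [0,0,-0.03,0,0,0,0.3],
    [0,0,-0.03,0,0,0,0.3],
    [0,0,-0.03,0,0,0,1],
    [0,0,-0.03,0,0,0,1],
    [0,0,-0.03,0,0,0,1]
  ]
}}

```text
t: 7.25
eef_pos: [0.6125, -0.3592, 0.2434]
tool_rot: [[-0.992, -0.128, 0.001], [-0.128, 0.992, -0.001], [-0.001, -0.001, -1.0]]
wrist_force: [0.9, -1.0, -0.0]
finger_gap: 0.0609
finger_force: 0.0
```

```bash
python3 - <<'E'
from plan import *
t=viewer.grab_frame("top"); s=viewer.grab_frame("side")
for n,f in(("top",t),("side",s)):
    print(n)
    for b in blobs(n,f,.01,(.3,.7,-.5,.55)): print(b,w2p(n,[*b[0],.01]).round())
a=P().go([.4,.27,.24],1).end()
cv2.imwrite("pics/s2.png",s[:,:,::-1])
E
```

```text
top
(array([0.6626, 0.0362]), 1.573, 0.368, 6541, 0.2095) [291. 205.]
(array([ 0.6282, -0.36  ]), -3.008, 0.059, 55, 0.0109) [408. 219.]
(array([0.5039, 0.3043]), 1.814, 0.095, 112, 0.0136) [208. 250.]
(array([ 0.47  , -0.4149]), 2.326, 0.034, 64, 0.0261) [425. 266.]
(array([0.3875, 0.2783]), 3.065, 0.092, 114, 0.0137) [214. 285.]
(array([0.3934, 0.1715]), -2.89, 0.094, 113, 0.0132) [246. 284.]
side
(array([ 0.4665, -0.3786]), 1.393, 0.064, 86, 0.0302) [384. 195.]
(array([ 0.6985, -0.1251]), 1.567, 0.349, 5847, 0.2134) [282. 234.]
(array([0.3949, 0.1741]), -2.917, 0.097, 298, 0.0215) [359. 337.]
(array([0.5063, 0.3046]), 1.824, 0.107, 282, 0.0157) [294. 370.]
(array([0.3891, 0.2804]), 3.021, 0.102, 304, 0.0203) [349. 374.]
t 7.35 pos [ 0.6157 -0.3612  0.2491] z [ 0.012 -0.008 -1.   ] ya 1.699 gap 0.0754 F [ 0.7 -0.6 -0.2] ff 0.0 j [-0.59  0.48  1.17  0.    1.47 -2.29]
 20 x [0.0067, 0.0327, 0.0001, 0.0, 0.0, 0.0, 1]
rows 20 -> [0.399  0.2701 0.2395]
```

>>> {"fn": "play_rows", "kwargs": {
  "plan": [
    [0.0072,0.033,0,0,0,0,1],
    [0.0072,0.033,0,0,0,0,1],
    [0.0072,0.033,0,0,0,0,1],
    [0.0072,0.033,0,0,0,0,1],
    [0.0072,0.033,0,0,0,0,1],
    [0.0072,0.033,0,0,0,0,1],
    [0.0072,0.033,0,0,0,0,1],
    [0.0072,0.033,0,0,0,0,1],
    [0.0072,0.033,0,0,0,0,1],
    [0.0072,0.033,0,0,0,0,1],
    [0.0072,0.033,0,0,0,0,1],
    [0.0072,0.033,0,0,0,0,1],
    [0.0072,0.033,0,0,0,0,1],
    [0.0072,0.033,0,0,0,0,1],
    [0.0072,0.033,0,0,0,0,1],
    [0.0072,0.033,0,0,0,0,1],
    [0.0072,0.033,0,0,0,0,1],
    [0.0072,0.033,0,0,0,0,1],
    [0.0072,0.033,0,0,0,0,1],
    [0.0072,0.033,0,0,0,0,1]
  ]
}}

```text
t: 9.02
eef_pos: [0.3841, 0.2782, 0.2408]
tool_rot: [[-0.992, -0.128, 0.001], [-0.128, 0.992, 0.0], [-0.001, 0.0, -1.0]]
wrist_force: [-0.2, -0.4, -0.1]
finger_gap: 0.0853
finger_force: 0.0
```

>>> {"fn": "play_rows", "kwargs": {
  "plan": [
    [0,0,0.032,0,0,6.2,1],
    [0,0,0.032,0,0,6.2,1],
    [0,0,0.03,0,0,0,1],
    [0,0,0.03,0,0,0,1],
    [0,0,0.03,0,0,0,1],
    [0,0,0,0,0,0,1],
    [0,0,0,0,0,0,1],
    [0,0,0,0,0,0,1]
  ]
}}

```text
t: 9.68
eef_pos: [0.386, 0.2773, 0.0877]
tool_rot: [[-0.996, 0.088, 0.001], [0.088, 0.996, 0.001], [-0.001, 0.001, -1.0]]
wrist_force: [-0.1, -0.1, 0.5]
finger_gap: 0.0853
finger_force: 0.0
```

```bash
python3 - <<'E'
from plan import *
s=viewer.grab_frame("side")
for b in blobs("side",s,.01,(.3,.6,.12,.55)): print(b)
T=[.3885,.2795]
a=P().go([*T,.05],1).go([*T,.003],1).wait(7,.1).go([*T,.24],.1).rot(down(1.698),.1).go([.6096,-.333,.24],.1).end()
E
```

```text
(array([0.3883, 0.1723]), -2.943, 0.084, 222, 0.019)
(array([0.506 , 0.3057]), 1.824, 0.109, 284, 0.0158)
(array([0.3891, 0.2802]), 3.021, 0.102, 280, 0.0209)
t 9.73 pos [0.3866 0.2776 0.0882] z [ 0.003  0.002 -1.   ] ya 1.483 gap 0.0855 F [ 0.2 -0.2  0.7] ff 0.0 j [ 0.53  0.34  1.9  -0.    0.9  -0.95]
 2 x [-0.0008, 0.001, 0.0191, 0.0, 0.0, 0.0, 1]
 2 x [0.0, -0.0001, 0.0235, 0.0, 0.0, 0.0, 1]
 7 x [0.0, 0.0, 0.0, 0.0, 0.0, 0.0, 0.1]
 7 x [-0.0001, 0.0001, -0.0339, 0.0, 0.0, 0.0, 0.1]
 2 x [0.0, 0.0, 0.0, 0.05, 0.09, -6.16, 0.1]
 19 x [-0.0074, -0.0335, 0.0, 0.0, 0.0, 0.0, 0.1]
rows 39 -> [ 0.6088 -0.3339  0.2404]
```

>>> {"fn": "play_rows", "kwargs": {
  "plan": [
    [-0.001,0.001,0.021,0,0,0,1],
    [-0.001,0.001,0.021,0,0,0,1],
    [0,0,0.022,0,0,0,1],
    [0,0,0.022,0,0,0,1],
    [0,0,0,0,0,0,0.1],
    [0,0,0,0,0,0,0.1],
    [0,0,0,0,0,0,0.1],
    [0,0,0,0,0,0,0.1],
    [0,0,0,0,0,0,0.1],
    [0,0,0,0,0,0,0.1],
    [0,0,0,0,0,0,0.1],
    [0,0,-0.034,0,0,0,0.1],
    [0,0,-0.034,0,0,0,0.1],
    [0,0,-0.034,0,0,0,0.1],
    [0,0,-0.034,0,0,0,0.1],
    [0,0,-0.034,0,0,0,0.1],
    [0,0,-0.034,0,0,0,0.1],
    [0,0,-0.034,0,0,0,0.1],
    [0,0,0,0,0,-6.2,0.1],
    [0,0,0,0,0,-6.2,0.1]
  ]
}}

```text
t: 11.4
eef_pos: [0.3888, 0.2796, 0.2422]
tool_rot: [[-0.991, -0.133, 0.006], [-0.133, 0.991, 0.004], [-0.007, 0.003, -1.0]]
wrist_force: [-0.7, -0.2, -0.4]
finger_gap: 0.0157
finger_force: 39.6
```

>>> {"fn": "play_rows", "kwargs": {
  "plan": [
    [-0.0079,-0.0343,0,0,0,0,0.1],
    [-0.0079,-0.0343,0,0,0,0,0.1],
    [-0.0079,-0.0343,0,0,0,0,0.1],
    [-0.0079,-0.0343,0,0,0,0,0.1],
    [-0.0079,-0.0343,0,0,0,0,0.1],
    [-0.0079,-0.0343,0,0,0,0,0.1],
    [-0.0079,-0.0343,0,0,0,0,0.1],
    [-0.0079,-0.0343,0,0,0,0,0.1],
    [-0.0079,-0.0343,0,0,0,0,0.1],
    [-0.0079,-0.0343,0,0,0,0,0.1],
    [-0.0079,-0.0343,0,0,0,0,0.1],
    [-0.0079,-0.0343,0,0,0,0,0.1],
    [-0.0079,-0.0343,0,0,0,0,0.1],
    [-0.0079,-0.0343,0,0,0,0,0.1],
    [-0.0079,-0.0343,0,0,0,0,0.1],
    [-0.0079,-0.0343,0,0,0,0,0.1],
    [-0.0079,-0.0343,0,0,0,0,0.1],
    [-0.0079,-0.0343,0,0,0,0,0.1],
    [0,0,0,0,0,0,0.1],
    [0,0,0,0,0,0,0.1]
  ]
}}

```text
t: 13.07
eef_pos: [0.6075, -0.3172, 0.2381]
tool_rot: [[-0.992, -0.126, -0.0], [-0.126, 0.992, 0.0], [0.0, 0.0, -1.0]]
wrist_force: [0.3, 0.7, -1.3]
finger_gap: 0.016
finger_force: 39.6
```

```bash
python3 - <<'E'
from plan import *
a=P().go([.6075,-.316,.032],.1,.03).end()
E
```

```text
t 13.07 pos [ 0.6075 -0.3172  0.2381] z [-0.  0. -1.] ya 1.697 gap 0.016 F [ 0.3  0.7 -1.3] ff 39.6 j [-0.54  0.46  1.25  0.    1.44 -2.24]
 7 x [-0.0, 0.0002, 0.0294, 0.0, 0.0, 0.0, 0.1]
rows 7 -> [ 0.6073 -0.3157  0.0323]
```

>>> {"fn": "play_rows", "kwargs": {
  "plan": [
    [0,0,0.0295,0,0,0,0.1],
    [0,0,0.0295,0,0,0,0.1],
    [0,0,0.0295,0,0,0,0.1],
    [0,0,0.0295,0,0,0,0.1],
    [0,0,0.0295,0,0,0,0.1],
    [0,0,0.0295,0,0,0,0.1],
    [0,0,0.0295,0,0,0,0.1],
    [0,0,0,0,0,0,0.1],
    [0,0,0,0,0,0,0.1],
    [0,0,0,0,0,0,0.3],
    [0,0,0,0,0,0,0.3],
    [0,0,0,0,0,0,0.3],
    [0,0,0,0,0,0,0.3],
    [0,0,-0.03,0,0,0,0.3],
    [0,0,-0.03,0,0,0,0.3],
    [0,0,-0.03,0,0,0,0.3],
    [0,0,-0.03,0,0,0,0.5],
    [0,0,-0.03,0,0,0,1],
    [0,0,-0.03,0,0,0,1],
    [0,0,-0.03,0,0,0,1]
  ]
}}

```text
t: 14.73
eef_pos: [0.6074, -0.3153, 0.2448]
tool_rot: [[-0.992, -0.128, 0.001], [-0.128, 0.992, -0.001], [-0.001, -0.001, -1.0]]
wrist_force: [-0.1, 0.1, -0.9]
finger_gap: 0.0731
finger_force: 0.0
```

>>> {"fn": "play_rows", "kwargs": {
  "plan": [
    [0.01,0.0341,0,0,0,0,1],
    [0.01,0.0341,0,0,0,0,1],
    [0.01,0.0341,0,0,0,0,1],
    [0.01,0.0341,0,0,0,0,1],
    [0.01,0.0341,0,0,0,0,1],
    [0.01,0.0341,0,0,0,0,1],
    [0.01,0.0341,0,0,0,0,1],
    [0.01,0.0341,0,0,0,0,1],
    [0.01,0.0341,0,0,0,0,1],
    [0.01,0.0341,0,0,0,0,1],
    [0.01,0.0341,0,0,0,0,1],
    [0.01,0.0341,0,0,0,0,1],
    [0.01,0.0341,0,0,0,0,1],
    [0.01,0.0341,0,0,0,0,1],
    [0.01,0.0341,0,0,0,0,1],
    [0,0,0.035,0,0,-6.6,1],
    [0,0,0.035,0,0,0,1],
    [0,0,0.035,0,0,0,1],
    [0,0,0,0,0,0,1],
    [0,0,0,0,0,0,1]
  ]
}}

```text
t: 16.4
eef_pos: [0.3919, 0.1723, 0.1367]
tool_rot: [[-0.97, -0.242, -0.003], [-0.242, 0.97, -0.001], [0.004, -0.0, -1.0]]
wrist_force: [-0.8, 0.3, 0.1]
finger_gap: 0.0856
finger_force: 0.0
```

```bash
python3 - <<'E'
from plan import *
for n in("side","top"):
  s=viewer.grab_frame(n); print(n)
  for b in blobs(n,s,.01,(.3,.7,.1,.55))+blobs(n,s,.02,(.55,.68,-.42,-.2)): print(b)
T=[.394,.173]
a=P().go([*T,.05],1).go([*T,.003],1).end()
E
```

```text
side
(array([0.3949, 0.1741]), -2.917, 0.097, 298, 0.0215)
(array([0.506 , 0.3057]), 1.825, 0.109, 282, 0.0157)
top
(array([0.5055, 0.3057]), 1.866, 0.092, 77, 0.0094)
(array([ 0.6078, -0.3161]), -3.017, 0.093, 103, 0.013)
(array([ 0.6108, -0.3605]), -2.995, 0.09, 93, 0.0119)
t 16.5 pos [0.3948 0.173  0.1389] z [ 0.003  0.001 -1.   ] ya 1.814 gap 0.0856 F [ 0.2 -0.7  0.5] ff 0.0 j [ 0.32  0.21  1.93 -0.    1.   -1.5 ]
 3 x [0.0004, 0.0, 0.0296, 0.0, 0.0, 0.0, 1]
 2 x [0.0, 0.0001, 0.0235, 0.0, 0.0, 0.0, 1]
rows 5 -> [0.394  0.1731 0.0031]
```

>>> {"fn": "play_rows", "kwargs": {
  "plan": [
    [0,0,0.0295,0,0,0,1],
    [0,0,0.0295,0,0,0,1],
    [0,0,0.0295,0,0,0,1],
    [0,0,0.0235,0,0,0,1],
    [0,0,0.0235,0,0,0,1],
    [0,0,0,0,0,0,0.1],
    [0,0,0,0,0,0,0.1],
    [0,0,0,0,0,0,0.1],
    [0,0,0,0,0,0,0.1],
    [0,0,0,0,0,0,0.1],
    [0,0,0,0,0,0,0.1],
    [0,0,0,0,0,0,0.1],
    [0,0,-0.034,0,0,0,0.1],
    [0,0,-0.034,0,0,0,0.1],
    [0,0,-0.034,0,0,0,0.1],
    [0,0,-0.034,0,0,0,0.1],
    [0,0,-0.034,0,0,0,0.1],
    [0,0,-0.034,0,0,0,0.1],
    [0,0,-0.034,0,0,6.6,0.1],
    [0,0,0,0,0,0,0.1]
  ]
}}

```text
t: 18.17
eef_pos: [0.3971, 0.1741, 0.2468]
tool_rot: [[-0.992, -0.124, 0.014], [-0.124, 0.992, 0.005], [-0.014, 0.003, -1.0]]
wrist_force: [1.8, 0.6, -0.5]
finger_gap: 0.0155
finger_force: 39.7
```

>>> {"fn": "play_rows", "kwargs": {
  "plan": [
    [-0.0107,-0.0334,0,0,0,0,0.1],
    [-0.0107,-0.0334,0,0,0,0,0.1],
    [-0.0107,-0.0334,0,0,0,0,0.1],
    [-0.0107,-0.0334,0,0,0,0,0.1],
    [-0.0107,-0.0334,0,0,0,0,0.1],
    [-0.0107,-0.0334,0,0,0,0,0.1],
    [-0.0107,-0.0334,0,0,0,0,0.1],
    [-0.0107,-0.0334,0,0,0,0,0.1],
    [-0.0107,-0.0334,0,0,0,0,0.1],
    [-0.0107,-0.0334,0,0,0,0,0.1],
    [-0.0107,-0.0334,0,0,0,0,0.1],
    [-0.0107,-0.0334,0,0,0,0,0.1],
    [-0.0107,-0.0334,0,0,0,0,0.1],
    [-0.0107,-0.0334,0,0,0,0,0.1],
    [0,0,0,0,0,0,0.1],
    [0,0,0,0,0,0,0.1],
    [0,0,0,0,0,0,0.1]
  ]
}}

```text
t: 19.58
eef_pos: [0.6009, -0.2712, 0.239]
tool_rot: [[-0.992, -0.128, -0.001], [-0.128, 0.992, 0.001], [0.001, 0.002, -1.0]]
wrist_force: [0.4, 0.6, -1.0]
finger_gap: 0.0156
finger_force: 39.7
```

```bash
python3 - <<'E'
from plan import *
a=P().go([.6018,-.2715,.032],.1,.03).end()
a=P([.6018,-.2715,.24],down(1.698)).go([.505,.305,.24],1).rot(down(.252),1).end()
a=P([.505,.305,.24],down(.252)).rot(down(1.698),1).go([.609,-.33,.24],1).end()
E
```

```text
t 19.58 pos [ 0.6009 -0.2712  0.239 ] z [-0.001  0.001 -1.   ] ya 1.699 gap 0.0156 F [ 0.4  0.6 -1. ] ff 39.7 j [-0.49  0.42  1.31  0.    1.42 -2.19]
 7 x [-0.0002, -0.0001, 0.0296, 0.0, 0.0, 0.0, 0.1]
rows 7 -> [ 0.6021 -0.2714  0.0318]
t 19.58 pos [ 0.6009 -0.2712  0.239 ] z [-0.001  0.001 -1.   ] ya 1.699 gap 0.0156 F [ 0.4  0.6 -1. ] ff 39.7 j [-0.49  0.42  1.31  0.    1.42 -2.19]
 17 x [0.0013, 0.0344, 0.0, 0.0, 0.0, 0.0, 1]
 13 x [0.0, 0.0, 0.0, 0.0, 0.0, 6.37, 1]
rows 30 -> [0.5057 0.3058 0.24  ]
t 19.58 pos [ 0.6009 -0.2712  0.239 ] z [-0.001  0.001 -1.   ] ya 1.699 gap 0.0156 F [ 0.4  0.6 -1. ] ff 39.7 j [-0.49  0.42  1.31  0.    1.42 -2.19]
 13 x [0.0, 0.0, 0.0, 0.0, 0.0, -6.37, 1]
 19 x [-0.0012, -0.0338, 0.0, 0.0, 0.0, 0.0, 1]
rows 32 -> [ 0.6086 -0.3292  0.24  ]
```

>>> {"fn": "play_rows", "kwargs": {
  "plan": [
    [0,0,0.0295,0,0,0,0.1],
    [0,0,0.0295,0,0,0,0.1],
    [0,0,0.0295,0,0,0,0.1],
    [0,0,0.0295,0,0,0,0.1],
    [0,0,0.0295,0,0,0,0.1],
    [0,0,0.0295,0,0,0,0.1],
    [0,0,0.0295,0,0,0,0.1],
    [0,0,0,0,0,0,0.1],
    [0,0,0,0,0,0,0.1],
    [0,0,0,0,0,0,0.3],
    [0,0,0,0,0,0,0.3],
    [0,0,0,0,0,0,0.3],
    [0,0,0,0,0,0,0.3],
    [0,0,-0.03,0,0,0,0.3],
    [0,0,-0.03,0,0,0,0.3],
    [0,0,-0.03,0,0,0,0.3],
    [0,0,-0.03,0,0,0,0.5],
    [0,0,-0.03,0,0,0,1],
    [0,0,-0.03,0,0,0,1],
    [0,0,-0.03,0,0,0,1]
  ]
}}

```text
t: 21.25
eef_pos: [0.6016, -0.2718, 0.2457]
tool_rot: [[-0.992, -0.128, 0.001], [-0.128, 0.992, -0.001], [-0.001, -0.001, -1.0]]
wrist_force: [0.7, -0.5, 0.2]
finger_gap: 0.0733
finger_force: 0.0
```

>>> {"fn": "play_rows", "kwargs": {
  "plan": [
    [0.0013,0.0344,0,0,0,0,1],
    [0.0013,0.0344,0,0,0,0,1],
    [0.0013,0.0344,0,0,0,0,1],
    [0.0013,0.0344,0,0,0,0,1],
    [0.0013,0.0344,0,0,0,0,1],
    [0.0013,0.0344,0,0,0,0,1],
    [0.0013,0.0344,0,0,0,0,1],
    [0.0013,0.0344,0,0,0,0,1],
    [0.0013,0.0344,0,0,0,0,1],
    [0.0013,0.0344,0,0,0,0,1],
    [0.0013,0.0344,0,0,0,0,1],
    [0.0013,0.0344,0,0,0,0,1],
    [0.0013,0.0344,0,0,0,0,1],
    [0.0013,0.0344,0,0,0,0,1],
    [0.0013,0.0344,0,0,0,0,1],
    [0.0013,0.0344,0,0,0,0,1],
    [0.0013,0.0344,0,0,0,0,1]
  ]
}}

```text
t: 22.67
eef_pos: [0.5044, 0.3069, 0.2442]
tool_rot: [[-0.992, -0.128, 0.002], [-0.128, 0.992, 0.001], [-0.002, 0.001, -1.0]]
wrist_force: [0.6, -0.0, -0.3]
finger_gap: 0.085
finger_force: 0.0
```

>>> {"fn": "play_rows", "kwargs": {
  "plan": [
    [0,0,0,0,0,6.37,1],
    [0,0,0,0,0,6.37,1],
    [0,0,0,0,0,6.37,1],
    [0,0,0,0,0,6.37,1],
    [0,0,0,0,0,6.37,1],
    [0,0,0,0,0,6.37,1],
    [0,0,0,0,0,6.37,1],
    [0,0,0,0,0,6.37,1],
    [0,0,0,0,0,6.37,1],
    [0,0,0,0,0,6.37,1],
    [0,0,0,0,0,6.37,1],
    [0,0,0,0,0,6.37,1],
    [0,0,0,0,0,6.37,1],
    [0,0,0.03,0,0,0,1],
    [0,0,0.03,0,0,0,1],
    [0,0,0.03,0,0,0,1],
    [0,0,0.03,0,0,0,1],
    [0,0,0,0,0,0,1],
    [0,0,0,0,0,0,1]
  ]
}}

```text
t: 24.25
eef_pos: [0.5038, 0.3047, 0.1225]
tool_rot: [[-0.251, 0.968, -0.003], [0.968, 0.251, -0.001], [-0.001, -0.003, -1.0]]
wrist_force: [0.1, 0.9, -0.2]
finger_gap: 0.0856
finger_force: 0.0
```

```bash
python3 - <<'E'
from plan import *
for n in("side","top"):
  s=viewer.grab_frame(n); print(n)
  for b in blobs(n,s,.01,(.3,.7,.1,.55))+blobs(n,s,.02,(.55,.68,-.42,-.2)): print(b)
T=[.505,.305]
a=P().go([*T,.05],1).go([*T,.003],1).end()
E
```

```text
side
(array([0.5063, 0.3046]), 1.824, 0.107, 283, 0.0158)
top
(array([0.5089, 0.2847]), 1.806, 0.054, 73, 0.0149)
(array([ 0.6078, -0.3161]), -3.023, 0.093, 102, 0.013)
(array([ 0.6108, -0.3606]), -2.996, 0.09, 91, 0.0117)
(array([ 0.6003, -0.2728]), -3.016, 0.093, 87, 0.0112)
t 24.35 pos [0.5062 0.306  0.1251] z [ 0.003  0.002 -1.   ] ya 0.254 gap 0.0852 F [-0.   0.3  0.4] ff 0.0 j [0.47 0.42 1.61 0.   1.1  0.22]
 3 x [-0.0002, -0.0006, 0.025, 0.0, 0.0, 0.0, 1]
 2 x [-0.0001, -0.0, 0.0235, 0.0, 0.0, 0.0, 1]
rows 5 -> [0.505  0.305  0.0031]
```

>>> {"fn": "play_rows", "kwargs": {
  "plan": [
    [0,-0.0005,0.025,0,0,0,1],
    [0,-0.0005,0.025,0,0,0,1],
    [0,-0.0005,0.025,0,0,0,1],
    [0,0,0.0235,0,0,0,1],
    [0,0,0.0235,0,0,0,1],
    [0,0,0,0,0,0,0.1],
    [0,0,0,0,0,0,0.1],
    [0,0,0,0,0,0,0.1],
    [0,0,0,0,0,0,0.1],
    [0,0,0,0,0,0,0.1],
    [0,0,0,0,0,0,0.1],
    [0,0,0,0,0,0,0.1],
    [0,0,-0.034,0,0,0,0.1],
    [0,0,-0.034,0,0,0,0.1],
    [0,0,-0.034,0,0,0,0.1],
    [0,0,-0.034,0,0,0,0.1],
    [0,0,-0.034,0,0,0,0.1],
    [0,0,-0.034,0,0,0,0.1],
    [0,0,-0.034,0,0,0,0.1],
    [0,0,0,0,0,0,0.1]
  ]
}}

```text
t: 26.02
eef_pos: [0.5072, 0.307, 0.2479]
tool_rot: [[-0.252, 0.968, 0.014], [0.968, 0.252, 0.007], [0.003, 0.015, -1.0]]
wrist_force: [0.8, 1.1, 0.5]
finger_gap: 0.0154
finger_force: 39.5
```

>>> {"fn": "play_rows", "kwargs": {
  "plan": [
    [0,0,0,0,0,-6.37,0.1],
    [0,0,0,0,0,-6.37,0.1],
    [0,0,0,0,0,-6.37,0.1],
    [0,0,0,0,0,-6.37,0.1],
    [0,0,0,0,0,-6.37,0.1],
    [0,0,0,0,0,-6.37,0.1],
    [0,0,0,0,0,-6.37,0.1],
    [0,0,0,0,0,-6.37,0.1],
    [0,0,0,0,0,-6.37,0.1],
    [0,0,0,0,0,-6.37,0.1],
    [0,0,0,0,0,-6.37,0.1],
    [0,0,0,0,0,-6.37,0.1],
    [0,0,0,0,0,-6.37,0.1]
  ]
}}

```text
t: 27.1
eef_pos: [0.5031, 0.3049, 0.2394]
tool_rot: [[-0.991, -0.134, 0.001], [-0.134, 0.991, 0.0], [-0.001, 0.0, -1.0]]
wrist_force: [-0.8, 0.5, -0.7]
finger_gap: 0.0156
finger_force: 39.4
```

>>> {"fn": "play_rows", "kwargs": {
  "plan": [
    [-0.0012,-0.0343,0,0,0,0,0.1],
    [-0.0012,-0.0343,0,0,0,0,0.1],
    [-0.0012,-0.0343,0,0,0,0,0.1],
    [-0.0012,-0.0343,0,0,0,0,0.1],
    [-0.0012,-0.0343,0,0,0,0,0.1],
    [-0.0012,-0.0343,0,0,0,0,0.1],
    [-0.0012,-0.0343,0,0,0,0,0.1],
    [-0.0012,-0.0343,0,0,0,0,0.1],
    [-0.0012,-0.0343,0,0,0,0,0.1],
    [-0.0012,-0.0343,0,0,0,0,0.1],
    [-0.0012,-0.0343,0,0,0,0,0.1],
    [-0.0012,-0.0343,0,0,0,0,0.1],
    [-0.0012,-0.0343,0,0,0,0,0.1],
    [-0.0012,-0.0343,0,0,0,0,0.1],
    [-0.0012,-0.0343,0,0,0,0,0.1],
    [-0.0012,-0.0343,0,0,0,0,0.1],
    [-0.0012,-0.0343,0,0,0,0,0.1],
    [-0.0012,-0.0343,0,0,0,0,0.1],
    [-0.0012,-0.0343,0,0,0,0,0.1],
    [0,0,0,0,0,0,0.1]
  ]
}}

```text
t: 28.77
eef_pos: [0.61, -0.3457, 0.2387]
tool_rot: [[-0.992, -0.124, 0.002], [-0.124, 0.992, -0.005], [-0.001, -0.005, -1.0]]
wrist_force: [1.1, 0.0, -0.3]
finger_gap: 0.0155
finger_force: 39.5
```

```bash
python3 - <<'E'
from plan import *
a=P().go([.6102,-.3379,.042],.1,.03).end()
s=viewer.grab_frame("side")
for b in blobs("side",s,.01,(.3,.7,.1,.55)): print(b)
E
```

```text
t 28.77 pos [ 0.61   -0.3457  0.2387] z [ 0.002 -0.005 -1.   ] ya 1.695 gap 0.0155 F [ 1.1  0.  -0.3] ff 39.5 j [-0.57  0.48  1.21 -0.    1.45 -2.27]
 7 x [-0.0001, 0.0013, 0.0281, 0.0, 0.0, 0.0, 0.1]
rows 7 -> [ 0.6099 -0.3376  0.042 ]
```

>>> {"fn": "play_rows", "kwargs": {
  "plan": [
    [0,0.0003,0.028,0,0,0,0.1],
    [0,0.0003,0.028,0,0,0,0.1],
    [0,0.0003,0.028,0,0,0,0.1],
    [0,0.0003,0.028,0,0,0,0.1],
    [0,0,0.028,0,0,0,0.1],
    [0,0,0.028,0,0,0,0.1],
    [0,0,0.028,0,0,0,0.1],
    [0,0,0,0,0,0,0.1],
    [0,0,0,0,0,0,0.1],
    [0,0,0,0,0,0,0.3],
    [0,0,0,0,0,0,0.3],
    [0,0,0,0,0,0,0.3],
    [0,0,0,0,0,0,0.3],
    [0,0,-0.03,0,0,0,0.3],
    [0,0,-0.03,0,0,0,0.3],
    [0,0,-0.03,0,0,0,0.3],
    [0,0,-0.03,0,0,0,0],
    [0,0,-0.03,0,0,0,0],
    [0.03,0.01,0,0,0,0,0],
    [0.03,0.01,0,0,0,0,0]
  ]
}}

```text
t: 30.48
eef_pos: [0.55, -0.3267, 0.1972]
tool_rot: [[-0.992, -0.129, 0.008], [-0.129, 0.992, -0.005], [-0.007, -0.006, -1.0]]
wrist_force: [-0.9, 0.1, -0.5]
finger_gap: 0.0003
finger_force: 0.0
```

```bash
python3 - <<'E'
from plan import *
for n in("side","top"):
  s=viewer.grab_frame(n); print(n)
  for b in blobs(n,s,.02,(.55,.68,-.42,-.2)): print(b)
  for b in blobs(n,s,.09,(.35,.55,-.5,-.2)): print(b)
  if n=="top": cv2.imwrite("pics/c4.png",cv2.resize(s[175:305,355:485],None,fx=4.5,fy=4.5,interpolation=cv2.INTER_CUBIC)[:,:,::-1])
P()
E
```

```text
side
(array([ 0.5016, -0.4874]), 1.869, 0.155, 277, 0.0437)
(array([ 0.4603, -0.3999]), 1.434, 0.072, 85, 0.0263)
(array([ 0.4441, -0.271 ]), 1.39, 0.06, 85, 0.0276)
top
(array([ 0.6442, -0.3105]), 2.728, 0.022, 24, 0.0131)
(array([ 0.6157, -0.2708]), -3.001, 0.062, 63, 0.0119)
(array([ 0.4939, -0.4905]), 2.1, 0.026, 26, 0.0109)
(array([ 0.4553, -0.4054]), 1.891, 0.02, 23, 0.0143)
t 30.58 pos [ 0.542  -0.3231  0.1941] z [-0.004  0.002 -1.   ] ya 1.698 gap -0.0002 F [ 0.9  0.2 -0.7] ff 0.0 j [-0.6   0.41  1.43 -0.    1.3  -2.3 ]
```

View pics/c4.png

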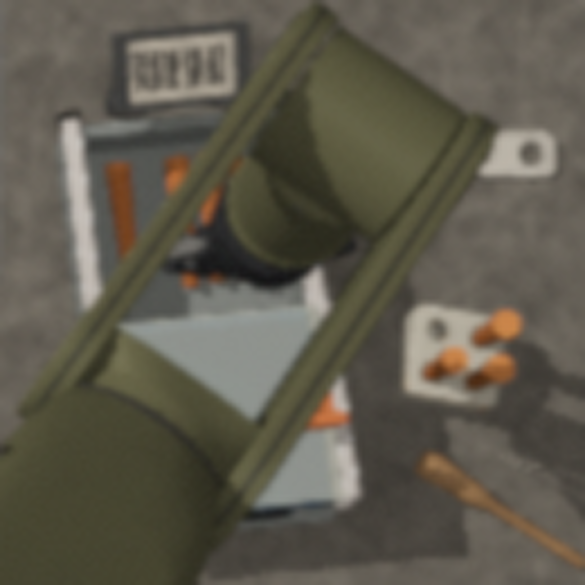

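```bash
python3 - <<'E'
from plan import *
a=P().go([.4048,-.2765,.15],0).go([.4048,-.2765,.085],0,.025).end()
E
```

```text
t 30.58 pos [ 0.542  -0.3231  0.1941] z [-0.004  0.002 -1.   ] ya 1.698 gap -0.0002 F [ 0.9  0.2 -0.7] ff 0.0 j [-0.6   0.41  1.43 -0.    1.3  -2.3 ]
 5 x [0.026, 0.0127, 0.0089, 0.0, 0.0, 0.0, 0]
 3 x [-0.0001, -0.0, 0.0217, 0.0, 0.0, 0.0, 0]
rows 8 -> [ 0.4048 -0.2764  0.0851]
```

>>> {"fn": "play_rows", "kwargs": {
  "plan": [
    [0.026,0.0127,0.0089,0,0,0,0],
    [0.026,0.0127,0.0089,0,0,0,0],
    [0.026,0.0127,0.0089,0,0,0,0],
    [0.026,0.0127,0.0089,0,0,0,0],
    [0.026,0.0127,0.0089,0,0,0,0],
    [0,0,0.0217,0,0,0,0],
    [0,0,0.0217,0,0,0,0],
    [0,0,0.0217,0,0,0,0],
    [0,0,0,0,0,0,0],
    [0,0,0,0,0,0,0]
  ]
}}

```text
t: 31.42
eef_pos: [0.4101, -0.2786, 0.0833]
tool_rot: [[-0.992, -0.128, -0.001], [-0.128, 0.992, 0.001], [0.001, 0.001, -1.0]]
wrist_force: [0.4, -0.7, -0.1]
finger_gap: -0.0002
finger_force: 0.0
```

```bash
cat > cs.py <<'E'
from plan import *
def cs():
    P(); s=robot.read_state(); d=s["eef_pos"][:2]-[.538,-.325]; c,q=np.cos(.127),np.sin(.127)
    print("case xy",round(c*d[0]+q*d[1],4),round(-q*d[0]+c*d[1],4))
cs()
E
python3 cs.py
```

```text
t 31.42 pos [ 0.4101 -0.2786  0.0833] z [-0.001  0.001 -1.   ] ya 1.699 gap -0.0002 F [ 0.4 -0.7 -0.1] ff 0.0 j [-0.68  0.37  1.86  0.    0.91 -2.38]
case xy -0.121 0.0622
```

>>> {"fn": "play_rows", "kwargs": {
  "plan": [
    [-0.004,0,0,0,0,0,0],
    [-0.004,0,0,0,0,0,0],
    [-0.004,0,0,0,0,0,0],
    [-0.004,0,0,0,0,0,0],
    [-0.004,0,0,0,0,0,0],
    [-0.004,0,0,0,0,0,0],
    [-0.004,0,0,0,0,0,0],
    [0,0,0,0,0,0,0]
  ]
}}

```text
t: 32.08
eef_pos: [0.4388, -0.2749, 0.0834]
tool_rot: [[-0.992, -0.128, 0.0], [-0.128, 0.992, 0.0], [-0.0, 0.0, -1.0]]
wrist_force: [-2.2, -0.5, 2.1]
finger_gap: -0.0001
finger_force: 1.0
```

```bash
python3 cs.py; python3 - <<'E'
from h import *
for n in("side","top"):
  s=viewer.grab_frame(n)
  for b in blobs(n,s,.09,(.35,.6,-.45,-.2)): print(n,b)
cv2.imwrite("pics/c5.png",cv2.resize(viewer.grab_frame("side")[140:260,310:430],None,fx=4.5,fy=4.5,interpolation=cv2.INTER_CUBIC)[:,:,::-1])
E
```

```text
t 32.08 pos [ 0.4388 -0.2749  0.0834] z [ 0.  0. -1.] ya 1.7 gap -0.0001 F [-2.2 -0.5  2.1] ff 1.0 j [-0.64  0.39  1.82  0.    0.93 -2.34]
case xy -0.0921 0.0623
side (array([ 0.4643, -0.2686]), 1.347, 0.057, 79, 0.0269)
top (array([ 0.5949, -0.3479]), -3.006, 0.089, 104, 0.0129)
top (array([ 0.586 , -0.2643]), -3.017, 0.089, 86, 0.0107)
```

View pics/c5.png

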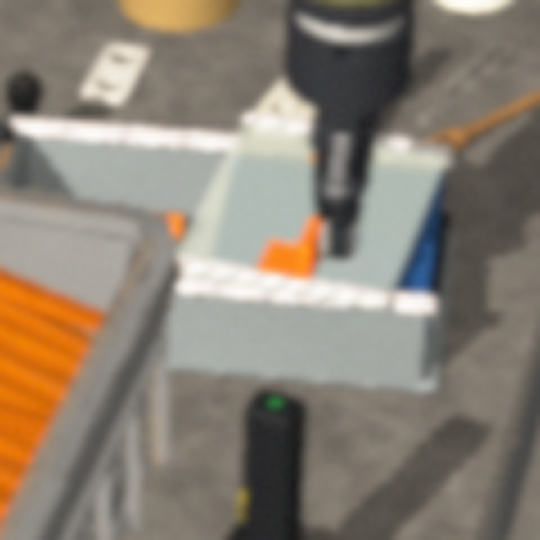

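>>> {"fn": "play_rows", "kwargs": {
  "plan": [
    [0.016,0,0,0,0,0,0],
    [0.016,0,0,0,0,0,0],
    [0,-0.0325,0,0,0,0,0],
    [0,-0.0325,0,0,0,0,0],
    [0,-0.0325,0,0,0,0,0],
    [0,-0.0325,0,0,0,0,0],
    [0,0,0,0,0,0,0],
    [-0.006,0,0,0,0,0,0],
    [-0.006,0,0,0,0,0,0],
    [-0.006,0,0,0,0,0,0],
    [-0.006,0,0,0,0,0,0],
    [-0.006,0,0,0,0,0,0],
    [-0.006,0,0,0,0,0,0],
    [-0.004,0,0,0,0,0,0],
    [-0.004,0,0,0,0,0,0],
    [-0.004,0,0,0,0,0,0],
    [0,0,0,0,0,0,0]
  ]
}}

```text
t: 33.65
eef_pos: [0.4695, -0.4016, 0.0832]
tool_rot: [[-0.991, -0.131, -0.004], [-0.131, 0.991, -0.001], [0.004, -0.001, -1.0]]
wrist_force: [-4.8, -4.8, 1.0]
finger_gap: -0.0002
finger_force: 3.1
```

```bash
python3 cs.py; python3 - <<'E'
from h import *
for n in("side","top"):
  s=viewer.grab_frame(n)
  for b in blobs(n,s,.09,(.35,.55,-.45,-.2)): print(n,b)
E
```

```text
t 33.65 pos [ 0.4695 -0.4016  0.0832] z [-0.004 -0.001 -1.   ] ya 1.702 gap -0.0002 F [-4.8 -4.8  1. ] ff 3.1 j [-0.77  0.5   1.59 -0.    1.05 -2.47]
case xy -0.0777 -0.0673
side (array([ 0.4915, -0.3901]), 1.405, 0.069, 77, 0.0276)
side (array([ 0.4646, -0.2663]), 1.411, 0.059, 79, 0.0274)
top (array([ 0.4663, -0.2672]), -2.707, 0.03, 76, 0.0275)
```

>>> {"fn": "play_rows", "kwargs": {
  "plan": [
    [0.013,0,0,0,0,0,0],
    [0.012,0,0,0,0,0,0],
    [0,0.0325,0,0,0,0,0],
    [0,0.0325,0,0,0,0,0],
    [0,0.0325,0,0,0,0,0],
    [0,0.0325,0,0,0,0,0],
    [0,0,0,0,0,0,0],
    [-0.006,0,0,0,0,0,0],
    [-0.006,0,0,0,0,0,0],
    [-0.006,0,0,0,0,0,0],
    [-0.006,0,0,0,0,0,0],
    [-0.006,0,0,0,0,0,0],
    [-0.004,0,0,0,0,0,0],
    [-0.004,0,0,0,0,0,0],
    [-0.004,0,0,0,0,0,0],
    [0,0,0,0,0,0,0]
  ]
}}

```text
t: 35.08
eef_pos: [0.471, -0.2707, 0.0829]
tool_rot: [[-0.992, -0.128, -0.002], [-0.128, 0.992, 0.002], [0.001, 0.002, -1.0]]
wrist_force: [-3.3, 1.8, 1.6]
finger_gap: -0.0001
finger_force: 1.4
```

```bash
python3 cs.py; python3 - <<'E'
from h import *
for n in("side","top"):
  s=viewer.grab_frame(n)
  for b in blobs(n,s,.09,(.35,.55,-.45,-.2)): print(n,b)
E
```

```text
t 35.08 pos [ 0.471  -0.2707  0.0829] z [-0.002  0.002 -1.   ] ya 1.699 gap -0.0001 F [-3.3  1.8  1.6] ff 1.4 j [-0.6   0.42  1.76  0.    0.96 -2.3 ]
case xy -0.0596 0.0623
side (array([ 0.4962, -0.2648]), 1.37, 0.055, 77, 0.0265)
top (array([ 0.4857, -0.4037]), 0.928, 0.016, 22, 0.0154)
```

>>> {"fn": "play_rows", "kwargs": {
  "plan": [
    [0.014,0,0,0,0,0,0],
    [0.014,0,0,0,0,0,0],
    [0,-0.0325,0,0,0,0,0],
    [0,-0.0325,0,0,0,0,0],
    [0,-0.0325,0,0,0,0,0],
    [0,-0.0325,0,0,0,0,0],
    [0,0,0,0,0,0,0],
    [-0.006,0,0,0,0,0,0],
    [-0.006,0,0,0,0,0,0],
    [-0.006,0,0,0,0,0,0],
    [-0.006,0,0,0,0,0,0],
    [-0.006,0,0,0,0,0,0],
    [-0.004,0,0,0,0,0,0],
    [-0.004,0,0,0,0,0,0],
    [-0.004,0,0,0,0,0,0],
    [-0.004,0,0,0,0,0,0],
    [0,0,0,0,0,0,0]
  ]
}}

```text
t: 36.6
eef_pos: [0.5034, -0.3974, 0.0834]
tool_rot: [[-0.991, -0.131, -0.004], [-0.131, 0.991, -0.002], [0.004, -0.001, -1.0]]
wrist_force: [-5.3, -4.9, 2.1]
finger_gap: -0.0002
finger_force: 3.1
```

>>> {"fn": "play_rows", "kwargs": {
  "plan": [
    [0.014,0,0,0,0,0,0],
    [0.014,0,0,0,0,0,0],
    [0,0.0325,0,0,0,0,0],
    [0,0.0325,0,0,0,0,0],
    [0,0.0325,0,0,0,0,0],
    [0,0.0325,0,0,0,0,0],
    [0,0,0,0,0,0,0],
    [-0.006,0,0,0,0,0,0],
    [-0.006,0,0,0,0,0,0],
    [-0.006,0,0,0,0,0,0],
    [-0.006,0,0,0,0,0,0],
    [-0.006,0,0,0,0,0,0],
    [-0.004,0,0,0,0,0,0],
    [-0.004,0,0,0,0,0,0],
    [-0.004,0,0,0,0,0,0],
    [-0.004,0,0,0,0,0,0],
    [0,0,0,0,0,0,0]
  ]
}}

```text
t: 38.02
eef_pos: [0.5066, -0.266, 0.0828]
tool_rot: [[-0.992, -0.128, -0.002], [-0.128, 0.992, 0.002], [0.001, 0.002, -1.0]]
wrist_force: [-3.9, 1.6, 1.0]
finger_gap: 0.0003
finger_force: 1.5
```

```bash
python3 cs.py; python3 - <<'E'
from h import *
for n in("side","top"):
  s=viewer.grab_frame(n)
  for b in blobs(n,s,.09,(.35,.6,-.45,-.2)): print(n,b)
E
```

```text
t 38.02 pos [ 0.5066 -0.266   0.0828] z [-0.002  0.002 -1.   ] ya 1.699 gap 0.0003 F [-3.9  1.6  1. ] ff 1.5 j [-0.56  0.45  1.7   0.    0.99 -2.26]
case xy -0.0236 0.0625
side (array([ 0.5213, -0.402 ]), 1.791, 0.043, 15, 0.005)
side (array([ 0.5293, -0.2605]), 1.623, 0.054, 56, 0.0154)
top (array([ 0.528 , -0.3936]), 2.909, 0.029, 42, 0.0192)
```

>>> {"fn": "play_rows", "kwargs": {
  "plan": [
    [0.015,0,0,0,0,0,0],
    [0.015,0,0,0,0,0,0],
    [0,-0.0325,0,0,0,0,0],
    [0,-0.0325,0,0,0,0,0],
    [0,-0.0325,0,0,0,0,0],
    [0,-0.0325,0,0,0,0,0],
    [0,0,0,0,0,0,0],
    [-0.006,0,0,0,0,0,0],
    [-0.006,0,0,0,0,0,0],
    [-0.006,0,0,0,0,0,0],
    [-0.006,0,0,0,0,0,0],
    [-0.006,0,0,0,0,0,0],
    [-0.004,0,0,0,0,0,0],
    [-0.004,0,0,0,0,0,0],
    [-0.004,0,0,0,0,0,0],
    [-0.004,0,0,0,0,0,0],
    [-0.004,0,0,0,0,0,0],
    [0,0,0,0,0,0,0]
  ]
}}

```text
t: 39.62
eef_pos: [0.5419, -0.3926, 0.0832]
tool_rot: [[-0.991, -0.13, -0.004], [-0.13, 0.991, -0.002], [0.004, -0.001, -1.0]]
wrist_force: [-5.0, -4.5, 1.7]
finger_gap: -0.0002
finger_force: 3.1
```

>>> {"fn": "play_rows", "kwargs": {
  "plan": [
    [0.015,0,0,0,0,0,0],
    [0.015,0,0,0,0,0,0],
    [0,0.0325,0,0,0,0,0],
    [0,0.0325,0,0,0,0,0],
    [0,0.0325,0,0,0,0,0],
    [0,0.0325,0,0,0,0,0],
    [0,0,0,0,0,0,0],
    [-0.006,0,0,0,0,0,0],
    [-0.006,0,0,0,0,0,0],
    [-0.006,0,0,0,0,0,0],
    [-0.006,0,0,0,0,0,0],
    [-0.006,0,0,0,0,0,0],
    [-0.004,0,0,0,0,0,0],
    [-0.004,0,0,0,0,0,0],
    [-0.004,0,0,0,0,0,0],
    [-0.004,0,0,0,0,0,0],
    [0,0,0,0,0,0,0]
  ]
}}

```text
t: 41.03
eef_pos: [0.5424, -0.2614, 0.0828]
tool_rot: [[-0.992, -0.127, -0.001], [-0.127, 0.992, 0.002], [0.001, 0.002, -1.0]]
wrist_force: [-3.1, 3.6, 0.9]
finger_gap: 0.0001
finger_force: 1.5
```

```bash
python3 cs.py; python3 - <<'E'
from h import *
for n in("side","top"):
  s=viewer.grab_frame(n)
  for b in blobs(n,s,.09,(.35,.6,-.45,-.2)): print(n,b)
E
```

```text
t 41.03 pos [ 0.5424 -0.2614  0.0828] z [-0.001  0.002 -1.   ] ya 1.699 gap 0.0001 F [-3.1  3.6  0.9] ff 1.5 j [-0.52  0.49  1.63  0.    1.03 -2.22]
case xy 0.0124 0.0625
side (array([ 0.5592, -0.3972]), 1.765, 0.044, 20, 0.0075)
top (array([ 0.5644, -0.3866]), 2.655, 0.031, 58, 0.0246)
```

>>> {"fn": "play_rows", "kwargs": {
  "plan": [
    [0.0135,0,0,0,0,0,0],
    [0.0135,0,0,0,0,0,0],
    [0,-0.0325,0,0,0,0,0],
    [0,-0.0325,0,0,0,0,0],
    [0,-0.0325,0,0,0,0,0],
    [0,-0.0325,0,0,0,0,0],
    [0,0,0,0,0,0,0],
    [-0.006,0,0,0,0,0,0],
    [-0.006,0,0,0,0,0,0],
    [-0.006,0,0,0,0,0,0],
    [-0.006,0,0,0,0,0,0],
    [-0.006,0,0,0,0,0,0],
    [-0.004,0,0,0,0,0,0],
    [-0.004,0,0,0,0,0,0],
    [-0.004,0,0,0,0,0,0],
    [-0.003,0,0,0,0,0,0],
    [0,0,0,0,0,0,0]
  ]
}}

```text
t: 42.55
eef_pos: [0.5756, -0.3887, 0.0833]
tool_rot: [[-0.992, -0.13, -0.003], [-0.13, 0.992, -0.002], [0.004, -0.002, -1.0]]
wrist_force: [-5.8, -4.3, 0.2]
finger_gap: 0.0
finger_force: 3.2
```

>>> {"fn": "play_rows", "kwargs": {
  "plan": [
    [0.013,0,0,0,0,0,0],
    [0.013,0,0,0,0,0,0],
    [0,0.0325,0,0,0,0,0],
    [0,0.0325,0,0,0,0,0],
    [0,0.0325,0,0,0,0,0],
    [0,0.0325,0,0,0,0,0],
    [0,0,0,0,0,0,0],
    [-0.006,0,0,0,0,0,0],
    [-0.006,0,0,0,0,0,0],
    [-0.004,0,0,0,0,0,0],
    [-0.004,0,0,0,0,0,0],
    [-0.004,0,0,0,0,0,0],
    [-0.002,0,0,0,0,0,0],
    [0,0,0,0,0,0,0],
    [0,0,0,0,0,0,0]
  ]
}}

```text
t: 43.8
eef_pos: [0.5597, -0.2598, 0.083]
tool_rot: [[-0.992, -0.128, -0.001], [-0.128, 0.992, 0.0], [0.001, 0.0, -1.0]]
wrist_force: [-4.4, 0.7, 1.1]
finger_gap: -0.0001
finger_force: 2.3
```

```bash
python3 cs.py; python3 - <<'E'
from h import *
for n in("side","top"):
  s=viewer.grab_frame(n)
  for b in blobs(n,s,.09,(.35,.65,-.45,-.2)): print(n,b)
E
```

```text
t 43.8 pos [ 0.5597 -0.2598  0.083 ] z [-0.001  0.    -1.   ] ya 1.699 gap -0.0001 F [-4.4  0.7  1.1] ff 2.3 j [-0.5   0.5   1.6  -0.    1.04 -2.2 ]
case xy 0.0298 0.0619
top (array([ 0.5986, -0.3871]), 2.812, 0.029, 39, 0.0187)
```

>>> {"fn": "play_rows", "kwargs": {
  "plan": [
    [-0.003,0,0,0,0,0,0],
    [-0.003,0,0,0,0,0,0],
    [0,0,0,0,0,0,0]
  ]
}}

```text
t: 44.15
eef_pos: [0.5601, -0.2597, 0.0831]
tool_rot: [[-0.992, -0.129, -0.012], [-0.129, 0.992, -0.001], [0.012, 0.001, -1.0]]
wrist_force: [-17.9, -4.9, 9.0]
finger_gap: 0.0001
finger_force: 9.1
```

>>> {"fn": "play_rows", "kwargs": {
  "plan": [
    [0.013,0,0,0,0,0,0],
    [0.01,0,0,0,0,0,0],
    [0,-0.0325,0,0,0,0,0],
    [0,-0.0325,0,0,0,0,0],
    [0,-0.0325,0,0,0,0,0],
    [0,-0.0325,0,0,0,0,0],
    [0,0,0,0,0,0,0],
    [-0.006,0,0,0,0,0,0],
    [-0.006,0,0,0,0,0,0],
    [-0.004,0,0,0,0,0,0],
    [-0.004,0,0,0,0,0,0],
    [-0.003,0,0,0,0,0,0],
    [0,0,0,0,0,0,0]
  ]
}}

```text
t: 45.23
eef_pos: [0.5767, -0.3878, 0.0834]
tool_rot: [[-0.991, -0.131, -0.013], [-0.131, 0.991, -0.002], [0.013, -0.0, -1.0]]
wrist_force: [-16.0, -6.5, 6.8]
finger_gap: -0.0003
finger_force: 8.5
```

>>> {"fn": "play_rows", "kwargs": {
  "plan": [
    [0.015,0,0,0,0,0,0],
    [0.015,0,-0.01,0,0,0,0],
    [0,0,-0.035,0,0,0,0],
    [0,0,-0.035,0,0,0,0],
    [0,0,-0.035,0,0,0,0],
    [0,0,-0.035,0,0,0,0],
    [0.02,0.03,-0.01,0,0,0,1],
    [0.02,0.03,0,0,0,0,1],
    [0.02,0.03,0,0,0,0,1],
    [0.02,0.03,0,0,0,0,1],
    [0.02,0.03,0,0,0,0,1],
    [0,0.035,0,0,0,0,1],
    [0,0.035,0,0,0,0,1],
    [0,0,0,0,0,0,1],
    [0,0,0,0,0,0,1]
  ]
}}

```text
t: 46.48
eef_pos: [0.4249, -0.1836, 0.2444]
tool_rot: [[-0.991, -0.132, 0.002], [-0.132, 0.991, -0.0], [-0.002, -0.001, -1.0]]
wrist_force: [-0.1, -1.2, 0.0]
finger_gap: 0.0855
finger_force: 0.0
```

```bash
python3 cs.py; python3 - <<'E'
from h import *
I={}
for n in("side","top"):
  s=viewer.grab_frame(n); I[n]=s
  for b in blobs(n,s,.09,(.35,.65,-.45,-.2)): print(n,b)
a=cv2.resize(I["top"][170:305,270:450],None,fx=4,fy=4,interpolation=cv2.INTER_CUBIC)
cv2.imwrite("pics/c6.png",a[:,:,::-1])
cv2.imwrite("pics/c7.png",cv2.resize(I["side"][140:310,290:450],None,fx=3.5,fy=3.5,interpolation=cv2.INTER_CUBIC)[:,:,::-1])
E
```

```text
t 46.48 pos [ 0.4249 -0.1836  0.2444] z [ 0.002 -0.    -1.   ] ya 1.703 gap 0.0855 F [-0.1 -1.2  0. ] ff 0.0 j [-0.5   0.14  1.71  0.    1.3  -2.2 ]
case xy -0.0943 0.1545
side (array([ 0.5992, -0.3793]), 1.517, 0.069, 86, 0.0253)
top (array([ 0.5993, -0.3808]), 1.149, 0.038, 79, 0.0271)
top (array([ 0.5848, -0.2532]), -2.421, 0.034, 72, 0.0261)
```

View pics/c7.png

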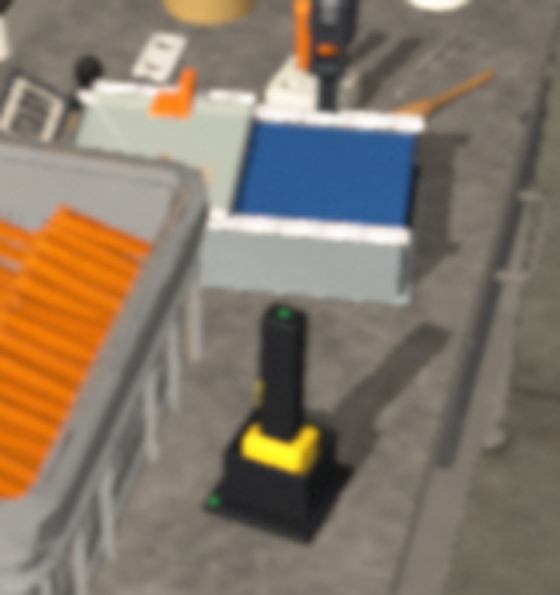

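```bash
python3 - <<'E'
from h import *
from scipy.optimize import least_squares
q=[(120,90),(370,140),(322,385),(70,342)]
W=[p2w("top",285+u/10,255+v/10,.004)[:2] for u,v in q]
print("foot centre",np.mean(W,0),"x axis ang",np.arctan2(*((W[0]-W[3]+W[1]-W[2])[::-1])), [np.linalg.norm(W[i]-W[(i+1)%4]).round(3) for i in range(4)])
print("scan top: top",p2w("top",305.3,273.6,.17),"side",p2w("side",371.1,229.2,.17))
s=viewer.grab_frame("side"); t=viewer.grab_frame("top")
for n,f in(("side",s),("top",t)):
    h=cv2.cvtColor(f,cv2.COLOR_RGB2HSV); m=cv2.inRange(h,(45,80,40),(85,255,255)); k,l,st,ce=cv2.connectedComponentsWithStats(m)
    for i in range(1,k):
        if st[i,4]<40: print(n,"green",ce[i].round(1),st[i,4],p2w(n,*ce[i],.17).round(4),p2w(n,*ce[i],.008).round(4))
    m=cv2.inRange(h,(20,120,80),(35,255,255)); k,l,st,ce=cv2.connectedComponentsWithStats(m)
    for i in range(1,k):
        if st[i,4]>15: print(n,"yellow",ce[i].round(1),st[i],p2w(n,*ce[i],.06).round(4))
a=cv2.resize(t[175:210,370:425],None,fx=7,fy=7,interpolation=cv2.INTER_CUBIC)
b=cv2.resize(s[145:190,285:340],None,fx=7,fy=7,interpolation=cv2.INTER_CUBIC)
cv2.imwrite("pics/c8.png",np.vstack([a,b])[:,:,::-1])
E
```

```text
foot centre [ 0.41636959 -0.02679871] x axis ang -0.16364551555258733 [np.float64(0.085), np.float64(0.082), np.float64(0.084), np.float64(0.085)]
scan top: top [ 0.41599975 -0.02472943  0.17      ] side [ 0.41913805 -0.0222636   0.17      ]
side green [215.  99.] 1 [ 1.0739 -0.5351  0.17  ] [ 1.2372 -0.8203  0.008 ]
side green [241.8  99.5] 17 [ 0.987  -0.5542  0.17  ] [ 1.1346 -0.8428  0.008 ]
side green [258.1 167.3] 24 [ 0.7817 -0.1976  0.17  ] [ 0.8921 -0.4216  0.008 ]
side green [262. 170.] 1 [ 0.7665 -0.1883  0.17  ] [ 0.874  -0.4105  0.008 ]
side green [272.3 171.7] 3 [ 0.7363 -0.1882  0.17  ] [ 0.8383 -0.4104  0.008 ]
side green [370.7 229. ] 13 [ 0.4203 -0.0227  0.17  ] [ 0.465  -0.2149  0.008 ]
side green [351.1 282.6] 11 [0.4163 0.1644 0.17  ] [0.4603 0.0062 0.008 ]
side yellow [369.9 267.9] [358 261  24  15 243] [ 0.4155 -0.0056  0.06  ]
side yellow [173.1 369. ] [168 366  12   6  32] [0.7357 0.4071 0.06  ]
top green [416.  81.] 1 [ 1.0449 -0.3601  0.17  ] [ 1.127  -0.3905  0.008 ]
top green [413.4  90.6] 37 [ 1.0117 -0.3515  0.17  ] [ 1.0903 -0.381   0.008 ]
top green [
[... 205 characters left out ...]
-0.4339  0.008 ]
top green [406. 117.] 1 [ 0.9216 -0.3277  0.17  ] [ 0.991  -0.3548  0.008 ]
top green [413. 118.] 1 [ 0.919  -0.3499  0.17  ] [ 0.988  -0.3792  0.008 ]
top green [411.  121.5] 2 [ 0.907  -0.3435  0.17  ] [ 0.9749 -0.3722  0.008 ]
top green [421.5 131.5] 2 [ 0.8747 -0.3765  0.17  ] [ 0.9392 -0.4086  0.008 ]
top green [393. 161.] 1 [ 0.7752 -0.2868  0.17  ] [ 0.8294 -0.3097  0.008 ]
top green [400. 161.] 1 [ 0.7758 -0.3087  0.17  ] [ 0.8301 -0.3337  0.008 ]
top green [297.8 265.6] 5 [ 0.4395 -0.0015  0.17  ] [0.4591 0.0051 0.008 ]
top green [305. 273.] 9 [ 0.4178 -0.0238  0.17  ] [ 0.4352 -0.0195  0.008 ]
top yellow [306.2 279.6] [299 271  14  15  97] [ 0.4084 -0.0255  0.06  ]
```

View pics/c8.png

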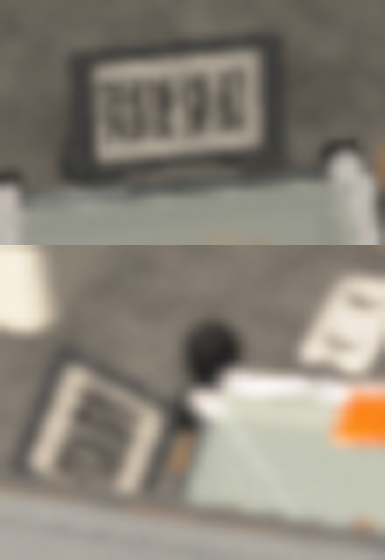

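```bash
python3 - <<'E'
from plan import *
print("label side",p2w("side",299.3,172,.1),"top",p2w("top",395.4,190.3,.1))
a=P().rot(down(1.407),1).go([.418,-.0245,.245],1).go([.418,-.0245,.2],1).end()
E
```

```text
label side [ 0.70360001 -0.30341514  0.1       ] top [ 0.70036267 -0.30463051  0.1       ]
t 46.68 pos [ 0.4262 -0.1868  0.2438] z [ 0.001 -0.001 -1.   ] ya 1.699 gap 0.0855 F [-0.2  0.4 -0.6] ff 0.0 j [-0.5   0.14  1.7  -0.    1.3  -2.2 ]
 3 x [0.0, 0.0, 0.0, -0.01, 0.02, 5.58, 1]
 5 x [0.0069, 0.0318, -0.0002, 0.0, 0.0, 0.0, 1]
 2 x [0.0, -0.0001, 0.0224, 0.0, 0.0, 0.0, 1]
rows 10 -> [ 0.4181 -0.0245  0.2   ]
```

>>> {"fn": "play_rows", "kwargs": {
  "plan": [
    [0,0,0,0,0,5.58,1],
    [0,0,0,0,0,5.58,1],
    [0,0,0,0,0,5.58,1],
    [0.0069,0.0318,0,0,0,0,1],
    [0.0069,0.0318,0,0,0,0,1],
    [0.0069,0.0318,0,0,0,0,1],
    [0.0069,0.0318,0,0,0,0,1],
    [0.0069,0.0318,0,0,0,0,1],
    [0,0,0.015,0,0,0,1],
    [0,0,0.015,0,0,0,1],
    [0,0,0,0,0,0,1],
    [0,0,0,0,0,0,1],
    [0,0,0,0,0,0,1]
  ]
}}

```text
t: 47.77
eef_pos: [0.4182, -0.0244, 0.2138]
tool_rot: [[-0.986, 0.164, 0.0], [0.164, 0.986, -0.0], [-0.0, -0.0, -1.0]]
wrist_force: [0.3, 0.0, 0.1]
finger_gap: 0.0855
finger_force: 0.0
```

```bash
python3 - <<'E'
from plan import *
a=P().go([.418,-.0245,.115],1,.02).end()
E
```

```text
t 47.77 pos [ 0.4182 -0.0244  0.2138] z [ 0. -0. -1.] ya 1.406 gap 0.0855 F [0.3 0.  0.1] ff 0.0 j [-0.16  0.1   1.83 -0.    1.21 -1.57]
 5 x [0.0, -0.0, 0.0198, 0.0, 0.0, 0.0, 1]
rows 5 -> [ 0.4182 -0.0244  0.1148]
```

>>> {"fn": "play_rows", "kwargs": {
  "plan": [
    [0,0,0.0198,0,0,0,1],
    [0,0,0.0198,0,0,0,1],
    [0,0,0.0198,0,0,0,1],
    [0,0,0.0198,0,0,0,1],
    [0,0,0.0198,0,0,0,1],
    [0,0,0,0,0,0,1],
    [0,0,0,0,0,0,0.1],
    [0,0,0,0,0,0,0.1],
    [0,0,0,0,0,0,0.1],
    [0,0,0,0,0,0,0.1],
    [0,0,0,0,0,0,0.1],
    [0,0,0,0,0,0,0.1],
    [0,0,0,0,0,0,0.1],
    [0,0,0,0,0,0,0.1]
  ],
  "force": 70
}}

```text
t: 48.93
eef_pos: [0.4183, -0.0235, 0.1155]
tool_rot: [[-0.987, 0.163, 0.002], [0.163, 0.987, 0.0], [-0.002, 0.0, -1.0]]
wrist_force: [-0.7, 1.1, 6.8]
finger_gap: 0.0233
finger_force: 68.7
```

```bash
python3 - <<'E'
from plan import *
a=P(); g=a.p.copy(); x,y,_=g
a.go([x,y,.285],.1,.03).go([x,-.3,.285],.1,.03).go([.601,-.318,.285],.1,.03).end()
E
```

```text
t 48.93 pos [ 0.4183 -0.0235  0.1155] z [ 0.002  0.    -1.   ] ya 1.407 gap 0.0233 F [-0.7  1.1  6.8] ff 68.7 j [-0.16  0.23  1.98  0.    0.93 -1.56]
 6 x [-0.0001, 0.0, -0.0283, 0.0, 0.0, 0.0, 0.1]
 10 x [-0.0045, -0.0273, 0.0, 0.0, 0.0, 0.0, 0.1]
 7 x [-0.0261, 0.0017, 0.0001, 0.0, 0.0, 0.0, 0.1]
rows 23 -> [ 0.6006 -0.3183  0.285 ]
```

>>> {"fn": "play_rows", "kwargs": {
  "plan": [
    [0,0,-0.02,0,0,0,0.1],
    [0,0,-0.03,0,0,0,0.1],
    [0,0,-0.03,0,0,0,0.1],
    [0,0,-0.03,0,0,0,0.1],
    [0,0,-0.03,0,0,0,0.1],
    [0,0,-0.03,0,0,0,0.1],
    [-0.0045,-0.0273,0,0,0,0,0.1],
    [-0.0045,-0.0273,0,0,0,0,0.1],
    [-0.0045,-0.0273,0,0,0,0,0.1],
    [-0.0045,-0.0273,0,0,0,0,0.1],
    [-0.0045,-0.0273,0,0,0,0,0.1],
    [-0.0045,-0.0273,0,0,0,0,0.1],
    [-0.0045,-0.0273,0,0,0,0,0.1],
    [-0.0045,-0.0273,0,0,0,0,0.1],
    [-0.0045,-0.0273,0,0,0,0,0.1],
    [-0.0045,-0.0273,0,0,0,0,0.1],
    [0,0,0,0,0,0,0.1],
    [0,0,0,0,0,0,0.1]
  ]
}}

```text
t: 50.43
eef_pos: [0.4169, -0.3013, 0.2839]
tool_rot: [[-0.986, 0.165, -0.001], [0.165, 0.986, 0.001], [0.001, 0.001, -1.0]]
wrist_force: [0.1, -0.1, -2.4]
finger_gap: 0.0232
finger_force: 69.3
```

```bash
python3 - <<'E'
from plan import *
a=P(); n=np.array([-np.sin(.52)*np.cos(.127),-np.sin(.52)*np.sin(.127),np.cos(.52)])
T=np.array([.702,-.305,.1])+n*(.1+.1075); print(T)
a.go([*T[:2],.285],.1,.03)
ax=np.cross(a.R[:,2],-n); R=Ro.from_rotvec(ax/np.linalg.norm(ax)*np.arcsin(np.linalg.norm(ax))).as_matrix()@a.R
a.rot(R,.1).end(); print(a.R.round(3),-n)
s=viewer.grab_frame("side"); cv2.imwrite("pics/c9.png",s[:,:,::-1][:360])
E
```

```text
t 50.43 pos [ 0.4169 -0.3013  0.2839] z [-0.001  0.001 -1.   ] ya 1.405 gap 0.0232 F [ 0.1 -0.1 -2.4] ff 69.3 j [-0.71  0.18  1.54 -0.    1.42 -2.11]
[ 0.59972773 -0.31805886  0.28007248]
 7 x [-0.0262, 0.002, -0.0002, 0.0, 0.0, 0.0, 0.1]
 5 x [0.0, 0.0, 0.0, -1.71, -5.72, 0.0, 0.1]
rows 12 -> [ 0.6001 -0.3178  0.2851]
[[-0.861  0.127  0.493]
 [ 0.181  0.981  0.063]
 [-0.476  0.143 -0.868]] [ 0.49287843  0.06293428 -0.86781918]
```

View pics/c9.png

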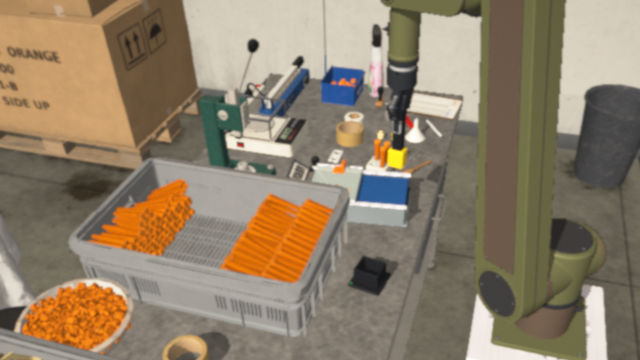

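The scanner hangs from the gripper at about (398,158), the cradle at (368,275) is empty, and the case is shut. Next I move over the label and tilt.

>>> {"fn": "play_rows", "kwargs": {
  "plan": [
    [-0.0262,0.002,0,0,0,0,0.1],
    [-0.0262,0.002,0,0,0,0,0.1],
    [-0.0262,0.002,0,0,0,0,0.1],
    [-0.0262,0.002,0,0,0,0,0.1],
    [-0.0262,0.002,0,0,0,0,0.1],
    [-0.0262,0.002,0,0,0,0,0.1],
    [-0.0262,0.002,0,0,0,0,0.1],
    [0,0,0,0,0,0,0.1],
    [0,0,0,-1.22,-4.09,0,0.1],
    [0,0,0,-1.22,-4.09,0,0.1],
    [0,0,0,-1.22,-4.09,0,0.1],
    [0,0,0,-1.22,-4.09,0,0.1],
    [0,0,0,-1.22,-4.09,0,0.1],
    [0,0,0,-1.22,-4.09,0,0.1],
    [0,0,0,-1.22,-4.09,0,0.1],
    [0,0,0,0,0,0,0.1],
    [0,0,0,0,0,0,0.1]
  ]
}}

```text
t: 51.9
eef_pos: [0.5986, -0.3148, 0.2836]
tool_rot: [[-0.862, 0.126, 0.491], [0.18, 0.982, 0.064], [-0.474, 0.144, -0.869]]
wrist_force: [0.4, -0.4, -2.0]
finger_gap: 0.0234
finger_force: 69.4
```

```bash
cat > chk.py <<'E'
from plan import *
n=np.array([-np.sin(.52)*np.cos(.127),-np.sin(.52)*np.sin(.127),np.cos(.52)]); L=np.array([.702,-.305,.1])
a=P(); w=a.p+a.R[:,2]*.1075
print("label in tool axes from window",(a.R.T@(L-w)).round(4),"ang",np.arccos(-n@a.R[:,2]).round(3))
E
python3 chk.py; python3 - <<'E'
from h import *
s=viewer.grab_frame("side"); t=viewer.grab_frame("top")
cv2.imwrite("pics/c10.png",np.hstack([cv2.resize(f,None,fx=4,fy=4,interpolation=cv2.INTER_CUBIC) for f in(s[110:220,265:360],t[160:270,350:450])])[:,:,::-1])
E
```

```text
t 51.9 pos [ 0.5986 -0.3148  0.2836] z [ 0.491  0.064 -0.869] ya 1.443 gap 0.0234 F [ 0.4 -0.4 -2. ] ff 69.4 j [-0.76  0.25  1.58  0.47  1.02 -2.36]
label in tool axes from window [-0.0004 -0.0037  0.1034] ang 0.003
```

View pics/c10.png

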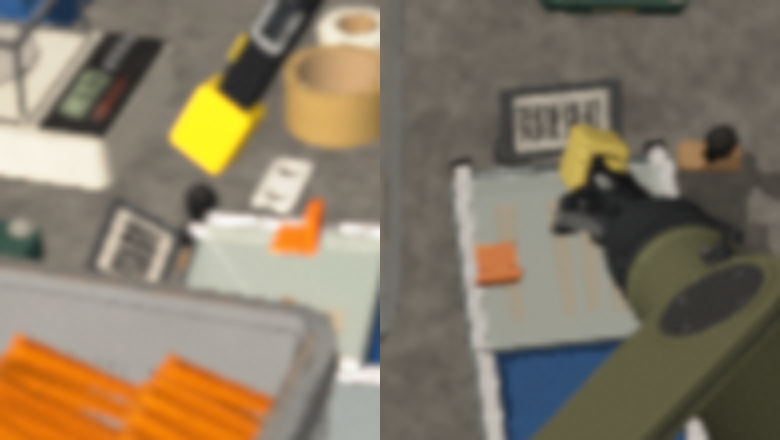

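>>> {"fn": "play_rows", "kwargs": {
  "plan": [
    [0,-0.0035,0,0,0,0,0.1],
    [0,0,0,0,0,0,0.1],
    [0,0,0,0,0,0,0.1],
    [0,0,0,0,0,0,0.1],
    [0,0,0,0,0,0,0.1],
    [0,0,0,0,0,0,0.1],
    [0,0,0,0,0,0,0.1],
    [0,0,0,0,0,0,0.1],
    [0,0,0,0,0,0,0.1],
    [0,0,0,0,0,0,0.1],
    [0,0,0,0,0,0,0.1],
    [0,0,0,0,0,0,0.1],
    [0,0,0,0,0,0,0.1],
    [0,0,0,0,0,0,0.1],
    [0,0,0,0,0,0,0.1],
    [0,0,0,0,0,0,0.1],
    [0,0,0,0,0,0,0.1],
    [0,0,0,0,0,0,0.1],
    [0,0,0,0,0,0,0.1],
    [0,0,0,0,0,0,0.1]
  ]
}}

```text
t: 53.67
eef_pos: [0.6001, -0.3198, 0.2839]
tool_rot: [[-0.86, 0.125, 0.494], [0.179, 0.982, 0.063], [-0.477, 0.142, -0.867]]
wrist_force: [0.7, -0.3, -1.1]
finger_gap: 0.023
finger_force: 69.5
```

```bash
python3 chk.py; python3 - <<'E'
from plan import *
a=P().rot(down(1.407),.1,4.5).go([.417,-.3,.285],.1,.03).end()
s=viewer.grab_frame("side");h=cv2.cvtColor(s,cv2.COLOR_RGB2HSV)
t=viewer.grab_frame("top")
E
```

```text
t 53.67 pos [ 0.6001 -0.3198  0.2839] z [ 0.494  0.063 -0.867] ya 1.444 gap 0.023 F [ 0.7 -0.3 -1.1] ff 69.5 j [-0.77  0.26  1.57  0.47  1.02 -2.37]
label in tool axes from window [0.0028 0.001  0.1032] ang 0.001
t 53.67 pos [ 0.6001 -0.3198  0.2839] z [ 0.494  0.063 -0.867] ya 1.444 gap 0.023 F [ 0.7 -0.3 -1.1] ff 69.5 j [-0.77  0.26  1.57  0.47  1.02 -2.37]
 7 x [0.0, 0.0, 0.0, 1.22, 4.09, 0.0, 0.1]
 7 x [0.0263, -0.0015, -0.0002, 0.0, 0.0, 0.0, 0.1]
rows 14 -> [ 0.4168 -0.3002  0.2853]
```

>>> {"fn": "play_rows", "kwargs": {
  "plan": [
    [0,0,0,1.22,4.09,0,0.1],
    [0,0,0,1.22,4.09,0,0.1],
    [0,0,0,1.22,4.09,0,0.1],
    [0,0,0,1.22,4.09,0,0.1],
    [0,0,0,1.22,4.09,0,0.1],
    [0,0,0,1.22,4.09,0,0.1],
    [0,0,0,1.22,4.09,0,0.1],
    [0.0263,-0.0015,0,0,0,0,0.1],
    [0.0263,-0.0015,0,0,0,0,0.1],
    [0.0263,-0.0015,0,0,0,0,0.1],
    [0.0263,-0.0015,0,0,0,0,0.1],
    [0.0263,-0.0015,0,0,0,0,0.1],
    [0.0263,-0.0015,0,0,0,0,0.1],
    [0.0263,-0.0015,0,0,0,0,0.1],
    [0,0,0,0,0,0,0.1]
  ]
}}

```text
t: 55.02
eef_pos: [0.4121, -0.2985, 0.284]
tool_rot: [[-0.986, 0.164, -0.003], [0.164, 0.986, 0.002], [0.004, 0.001, -1.0]]
wrist_force: [0.6, -0.1, -1.4]
finger_gap: 0.0233
finger_force: 69.6
```

>>> {"fn": "play_rows", "kwargs": {
  "plan": [
    [0.0045,0.0273,0,0,0,0,0.1],
    [0.0045,0.0273,0,0,0,0,0.1],
    [0.0045,0.0273,0,0,0,0,0.1],
    [0.0045,0.0273,0,0,0,0,0.1],
    [0.0045,0.0273,0,0,0,0,0.1],
    [0.0045,0.0273,0,0,0,0,0.1],
    [0.0045,0.0273,0,0,0,0,0.1],
    [0.0045,0.0273,0,0,0,0,0.1],
    [0.0045,0.0273,0,0,0,0,0.1],
    [0.0045,0.0273,0,0,0,0,0.1],
    [0,0,0.02,0,0,0,0.1],
    [0,0,0.02,0,0,0,0.1],
    [0,0,0.02,0,0,0,0.1],
    [0,0,0,0,0,0,0.1],
    [0,0,0,0,0,0,0.1],
    [0,0,0,0,0,0,0.1]
  ]
}}

```text
t: 56.35
eef_pos: [0.4179, -0.0236, 0.2249]
tool_rot: [[-0.987, 0.163, 0.002], [0.163, 0.987, 0.0], [-0.002, 0.0, -1.0]]
wrist_force: [1.3, 0.4, -1.8]
finger_gap: 0.0235
finger_force: 69.9
```

```bash
python3 - <<'E'
from plan import *
a=P().rot(down(1.407),.1,4.5).go([.4183,-.0240,.18],.1,.015).go([.4183,-.0240,.117],.1,.015).end()
E
```

```text
t 56.35 pos [ 0.4179 -0.0236  0.2249] z [ 0.002  0.    -1.   ] ya 1.407 gap 0.0235 F [ 1.3  0.4 -1.8] ff 69.9 j [-0.16  0.09  1.82  0.    1.23 -1.56]
 1 x [0.0, 0.0, 0.0, 0.02, 0.11, 0.0, 0.1]
 3 x [-0.0002, -0.0001, 0.015, 0.0, 0.0, 0.0, 0.1]
 5 x [0.0, -0.0, 0.0126, 0.0, 0.0, 0.0, 0.1]
rows 9 -> [ 0.4184 -0.024   0.1169]
```

>>> {"fn": "play_rows", "kwargs": {
  "plan": [
    [0,0,0.015,0,0,0,0.1],
    [0,0,0.015,0,0,0,0.1],
    [0,0,0.015,0,0,0,0.1],
    [0,0,0.012,0,0,0,0.1],
    [0,0,0.012,0,0,0,0.1],
    [0,0,0.012,0,0,0,0.1],
    [0,0,0.01,0,0,0,0.1],
    [0,0,0.01,0,0,0,0.1],
    [0,0,0.007,0,0,0,0.1],
    [0,0,0,0,0,0,0.1],
    [0,0,0,0,0,0,0.1],
    [0,0,0,0,0,0,0.1]
  ]
}}

```text
t: 57.35
eef_pos: [0.4177, -0.0237, 0.1167]
tool_rot: [[-0.987, 0.163, 0.002], [0.163, 0.987, -0.0], [-0.002, 0.0, -1.0]]
wrist_force: [0.2, -1.0, -1.5]
finger_gap: 0.0233
finger_force: 70.2
```

>>> {"fn": "play_rows", "kwargs": {
  "plan": [
    [0,0,0.001,0,0,0,0.1],
    [0,0,0,0,0,0,0.1],
    [0,0,0,0,0,0,0.5],
    [0,0,0,0,0,0,0.7],
    [0,0,0,0,0,0,1],
    [0,0,0,0,0,0,1],
    [0,0,0,0,0,0,1],
    [0,0,0,0,0,0,1],
    [0,0,0,0,0,0,1],
    [0,0,-0.015,0,0,0,1],
    [0,0,-0.025,0,0,0,1],
    [0,0,-0.03,0,0,0,1],
    [0,0,-0.03,0,0,0,1],
    [0,0,-0.03,0,0,0,1],
    [0,0.03,-0.02,0,0,0,1],
    [0,0.03,0,0,0,0,1],
    [0,0.03,0,0,0,0,1],
    [0,0.03,0,0,0,0,1],
    [0,0,0,0,0,0,1],
    [0,0,0,0,0,0,1]
  ]
}}

```text
t: 59.02
eef_pos: [0.4363, 0.0961, 0.2648]
tool_rot: [[-0.987, 0.159, -0.0], [0.159, 0.987, -0.0], [0.0, -0.0, -1.0]]
wrist_force: [-0.0, -0.7, -0.6]
finger_gap: 0.0853
finger_force: 0.0
```

```bash
python3 - <<'E'
from plan import *
P()
s=viewer.grab_frame("side"); t=viewer.grab_frame("top")
for n,f in(("side",s),("top",t)):
    h=cv2.cvtColor(f,cv2.COLOR_RGB2HSV); m=cv2.inRange(h,(45,80,40),(85,255,255)); k,l,st,ce=cv2.connectedComponentsWithStats(m)
    for i in range(1,k):
        w=p2w(n,*ce[i],.17)
        if st[i,4]<40 and w[0]<.6: print(n,"green",ce[i].round(1),st[i,4],w.round(4))
cv2.imwrite("pics/c11.png",cv2.resize(s[140:310,280:450],None,fx=3.5,fy=3.5,interpolation=cv2.INTER_CUBIC)[:,:,::-1])
E
```

```text
t 59.02 pos [0.4363 0.0961 0.2648] z [-0. -0. -1.] ya 1.411 gap 0.0853 F [-0.  -0.7 -0.6] ff 0.0 j [ 0.12  0.1   1.7  -0.    1.35 -1.29]
side green [370.5 229. ] 12 [ 0.4207 -0.0226  0.17  ]
side green [350.9 282.7] 9 [0.4167 0.1647 0.17  ]
top green [297.8 265.8] 6 [ 0.4388 -0.0016  0.17  ]
top green [305. 273.] 9 [ 0.4178 -0.0238  0.17  ]
```

View pics/c11.png

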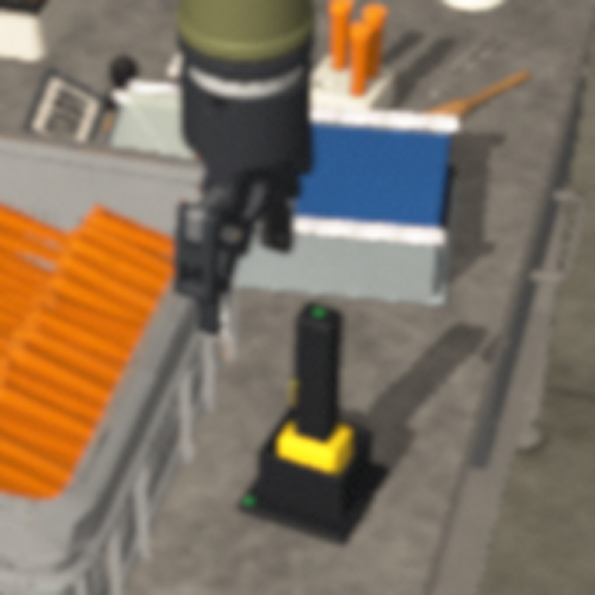

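The scanner stands upright in its cradle at (315,440), in the same place as before. The case is shut and the arm is clear of everything.

```bash
python3 -c "
from bench import robot; print(robot.sign_off())"
```

```text
the job is handed in; nothing more can be done
None
```

I handed the job in at about 59 s: all four tubes are in the case, the shutter is against both stops, the barcode was scanned for about 1.5 s, and the scanner is back in its cradle. The sign-off gave no verdict.

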